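# Seat a tilt sensor in the angle gauge and rock the gauge to its mark

### The job

Press the loose tilt sensor fully home into the pocket of the angle gauge that stands on the step block, and let go of it. Then rock the gauge on the block's round ridge, thumb-pad end down, until its swinging needle has settled in the middle between the two prongs of the mark, and hold it there: the program finishes while still holding the gauge at that angle. Keep the gauge on its ridge and leave the jar, the screwdriver and the wooden tray alone.

Things in the scene. Friction and masses are not known exactly. Their poses are not given: they have to be found in the camera images.
- gauge: Angle gauge: loose aluminium beam 264 mm long (x -115 to +149), 40 wide, 20 high, 0.55 kg. Origin on its underside on the ridge; x along the beam towards the pocket end, z up. At rest level, underside 50 mm above the bench, its heavy foot (under the pocket) on the block's ledge. Dial case on top, centred at x = +20: 64 mm along x, 30 wide, top 126 mm above the underside, face to -y.
- pad_top (a point): Centre of the top of the round rubber thumb pad (30 mm across) at the gauge's x = -100 mm, 24 mm above the underside. Pushing it down with about 2 to 4 N lifts the foot and rocks the beam (negative turn about the gauge's y); it sinks about 1.75 mm per degree; let go, the gauge falls back level. The pad end strikes the bench at about 25 degrees.
- pocket_mouth (a point): Centre of the pocket's mouth, level with the top of the beam's pocket end (block 58 x 46 mm). The pocket is 40 mm (along the gauge's x) by 30 mm (along its y), 16 mm deep.
- pocket_floor (a point): Centre of the pocket's floor, 16 mm below the mouth; axes as the gauge's.
- sensor_stub (a point): Tilt sensor, loose, 0.06 to 0.13 kg: black plug 36 x 26 mm, 16 mm high, with an upright grey square grip stub on top, 16 x 16 mm, 22 mm high. This point is the stub's centre, 27 mm above the plug's underside; x along the 36 mm side, z up. Either way round fits the pocket; fully home, the plug's top is flush with the mouth, the stub above it.
- sensor_foot (a point): Centre of the underside of the sensor's plug; axes as the stub's.
- needle_tip (a point): Tip of the dial's dark swinging needle, a pendulum with a round bob that always ends up pointing straight up. Its pivot is 42 mm above the beam's underside at x = +20 and the tip 70 mm above the pivot. After a move it swings for about a second. It swings inside the closed, clear-fronted case and cannot be touched.
- mark_point (a point): Middle of the gap between the two prongs of the brass fork on the dial, 70 mm from the same pivot; clamped on the gauge at a different angle every time, on the pocket side of the upright. The prongs leave a gap of 10 mm.
- needle (a joint): Angle (rad) of the needle on the dial about the gauge's y axis: 0 pointing along the gauge's z, growing as the thumb-pad end goes down; equal to the downward slope of the pad end once settled.
- mark (a joint): Angle (rad) of the mark on the dial, measured like the needle's, 0.12 to 0.26; it does not move. The needle is on the mark when the two are equal.
- step_block: Fixed dark steel step block, 215 x 60 mm (x from -60 to +155), under the gauge. Origin on the bench below the ridge, axes as the gauge's; the round ridge (radius 8 mm) has its top at 50 mm, the ledge under the gauge's foot is 38 mm high.
- ridge_top (a point): Middle of the top of the ridge, 50 mm above the bench. Lips under the beam keep the gauge on it.
- jar: Small white jar with a yellow cap, 40 mm across, 65 mm high; leave alone. Origin at its underside.
- driver: Screwdriver lying on the bench; leave alone.
- bit_tray: Open wooden tray 100 x 70 x 30 mm; leave alone. Origin at its underside.

How it is judged:
By the outcome, as a careful person would: the job done as asked, in the order asked, and still so for the second after the job is handed in, while the arm keeps its last pose, push and grip.
It also fails if it takes over 58 s, if anything falls off the work surface, if the arm or the gripper's body presses on something with over 40 N, if the wrist force passes 120 N, or if a joint passes its speed limit or range.

### The arm

A 7-joint arm with a two-finger parallel gripper is mounted at the origin on the work surface. World frame = base frame: x ahead of the robot, y to its left, z up, the work surface at z = 0. Lengths are in m, angles in rad, forces in N, time in s.
With the tool pointing down it reaches from about 0.425 to 0.925 m from the base axis. Payload 6.8 kg.
Tool frame: the origin (TCP) lies at the very end of the fingers, on their centre line; the grasp point (between the pads) lies 19 mm behind it; y points along the fingers, z is the direction in which the jaws open and shut, and the axes are right-handed (so a half turn about y gives the same grasp; the last joint's range is limited). The gripper opens to 85 mm and grips with 20 to 120 N. Pads are 22 mm wide; open, the fingers measure 114 mm over their backs; the gripper's body (76 mm by 85 mm) begins 54 mm behind the grasp point. The pads swing forward as they close: fully open they stand 13 mm farther back than shut.
Start: joints at [0.993, 0.477, 0.022, 1.555, -0.011, 1.109, -0.083], TCP at [0.306, -0.602, 0.231] pointing down, gripper open.
Joint ranges: [-2.96, 2.96], [-0.34, 2.1], [-1.41, 1.46], [0.24, 2.44], [-1.37, 4.51], [0.17, 1.92], [-2.96, 2.96]. Speed limits (rad/s): [2.39, 2.39, 3.14, 3.14, 3.14, 3.14, 3.14].

### API

Orientations are given as a unit quaternion [w, x, y, z].
In Python, from station import * gives the robot as it stands.
- The arm moves only by the shell command python3 -m jog 'ROWS' [OPENING] [FORCE]. ROWS is JSON, a list of rows, each a list of 2 entries, a list of its own where there are three numbers: the shift along the tool's x, y, z in mm, then the turn about the tool's y in rad. A call has 1 to 20 rows; each row is the pose to reach, as a shift and turn from the pose commanded when the call began, along the tool's axes at that moment; what a row does not reach only later rows make up. A row lasts 1/12 s, in which the tool goes at most 41.7 mm and 7.16 degrees, less where a joint would pass 70% of its speed; a pose out of reach is approached as far as the arm can. A call with a gripper value outside its range is refused whole. OPENING is the finger opening in mm, from 0 to 85.4, set as the call begins (- or left out, the last holds). The fingers move at their own pace and stop on an object; FORCE is the grip in N (left out, the last holds). Time passes only in rows, so rows that repeat a pose let the fingers close. It gives the time, the measured TCP pose, the force and the opening at its end, in the units of the state.
- get_obs(): the state, without advancing time (a new reading comes with each control period).
- read_camera(name): name is "scene" or "top" or "wrist"; returns a dict with "img" (480x640x3 uint8, red, green, blue), "depth" (480x640 float32, m along the optical axis (not along the pixel's ray), 0 where there is no reading), "fx", "fy", "cx", "cy" (pixels), "k1" (the pictures are not rectified: a ray, as slopes to the right and down, at radius r is drawn at 1 + k1 r^2 times it, then the intrinsics apply), "rvec" (rotation vector, rad) and "tvec" (3), from world to camera coordinates, as OpenCV has them. Camera axes: x right, y down, z forward; pixel columns grow to the right and rows downward; lengths in m; the calibration is good to about 2 mm. A picture is of the moment at which its call begins.
- hand_in(): hands the job in, once; it reports no verdict.
The state is a dict: "t": time; "q": joint angles; "joint_vel": joint speeds; "joint_torque": joint torques, N m; "eef_pos": TCP position; "tool_rot": TCP orientation; "contact_force": force on the tool from outside, world axes, zero at the start; "torque": the same for the moment, N m; "gripper_width": opening from 0.0 (shut) to 1.0 (fully open).
Only numpy, scipy, OpenCV 4.12 (cv2) and the standard library are available. Lean on these libraries where they do the work, as an engineer would, in place of code of your own. Each camera call takes 0.05 s, during which the arm holds its last target.

## Working session

There is one attempt and no reset: what is moved stays moved. The work goes in short steps, Python scripts to look and compute and a shell command to move; the robot and the scene stay as the last step left them, time stands still between calls to the robot, and variables do not carry over. Pictures are saved under pics/ and viewed, and the job is handed in when it is done.

```bash
ls; mkdir -p pics; python3 - <<'E'
from station import *
import cv2
o=get_obs(); print(o)
for n in ["scene","top","wrist"]:
    c=read_camera(n); cv2.imwrite(f"pics/{n}0.png",c["img"][:,:,::-1]); print(n,{k:v for k,v in c.items() if k not in("img","depth")})
E
```

```text
pics
{'t': 0.0, 'q': array([ 0.99291239,  0.47779319,  0.02237565,  1.55645537, -0.01149079,
        1.10928633, -0.08308408]), 'joint_vel': array([-0.000306  ,  0.00062671, -0.00066507, -0.00023879,  0.00225027,
       -0.00025367, -0.00117448]), 'joint_torque': array([ 6.26285764e-04, -5.96444786e+01,  1.60818659e+00, -2.81193244e+01,
        1.24343482e-02,  9.27448331e-03, -7.70040202e-06]), 'eef_pos': array([ 0.3052661 , -0.60136755,  0.23032939]), 'tool_rot': array([ 0.16437039, -0.16477725,  0.68829627, -0.68708011]), 'contact_force': array([ 0.61612425, -0.35576309, -0.32319697]), 'torque': array([ 0.03502244,  0.01121428, -0.02194794]), 'gripper_width': 0.9956776264088809}
scene {'fx': 612.6500370224361, 'fy': 612.6500370224361, 'cx': 320.6083168577992, 'cy': 234.65847472858158, 'k1': -0.053864876987685016, 'rvec': array([ 1.22860274,  2.50719393, -0.76272345]), 'tvec': array([ 0.36775369, -0.30237457,  1.43496643])}
top {'fx': 445.29078582544383, 'fy': 445.29078582544383, 'cx': 326.28115670601727, 'cy': 229.87268145880142, 'k1': -0.07493795363751854, 'rvec': array([ 2.12879138, -2.13777721,  0.17352112]), 'tvec': array([-0.0084732 ,  0.57251111,  0.88845819])}
wrist {'fx': 430.7009427972559, 'fy': 430.7009427972559, 'cx': 316.6214677779867, 'cy': 233.89889225582317, 'k1': -0.10133866528682725, 'rvec': array([-2.47817746,  1.52168736,  0.20620778]), 'tvec': array([-0.6732486 , -0.03368207,  0.37878058])}
```

View pics/scene0.png

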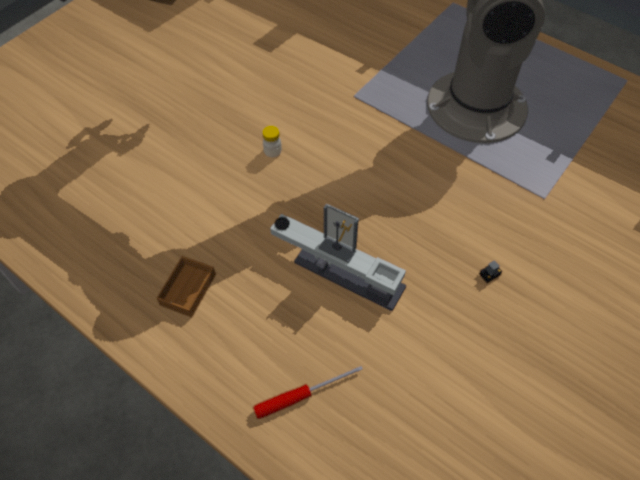

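View pics/top0.png

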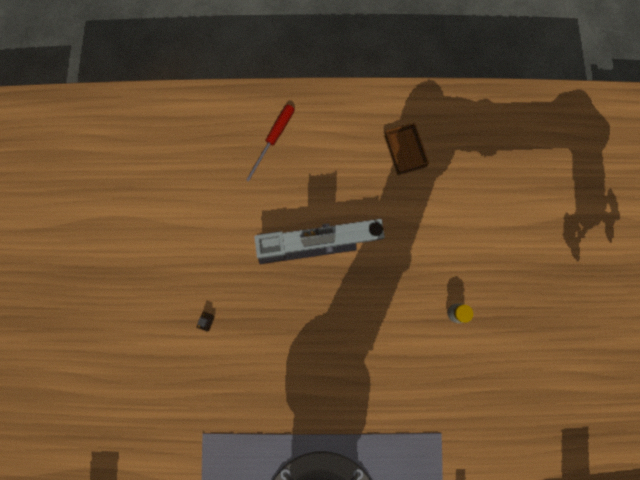

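View pics/wrist0.png

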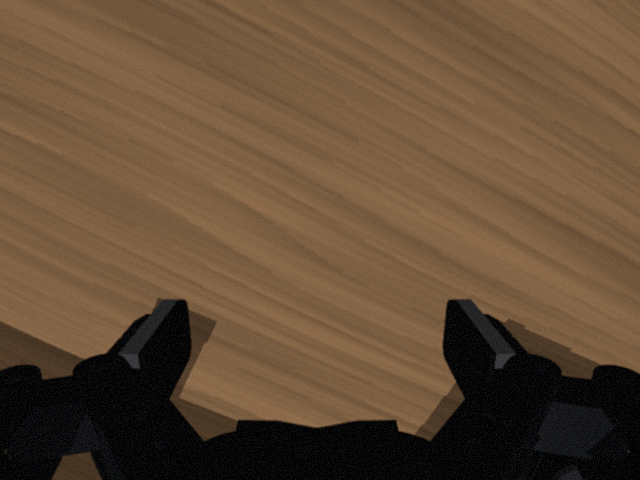

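The scene view shows the gauge mid-bench (pocket end about (387,273), pad (282,223)), with the sensor at (490,271). In the top view the pocket is at (270,243), the pad at (376,229) and the sensor at (205,321).

```bash
cat > h.py <<'E'
from station import *
import cv2, numpy as np
from scipy.spatial.transform import Rotation as R
def cam(n):
    c=read_camera(n); c["R"]=R.from_rotvec(c["rvec"]).as_matrix(); return c
def ray(c,u,v):
    x=(u-c["cx"])/c["fx"]; y=(v-c["cy"])/c["fy"]
    rd=np.hypot(x,y); r=rd
    for _ in range(20): r=rd/(1+c["k1"]*r*r)
    s=1/(1+c["k1"]*r*r); d=np.array([x*s,y*s,1.])
    return -c["R"].T@c["tvec"], c["R"].T@d
def onz(c,u,v,z):
    o,d=ray(c,u,v); return o+d*(z-o[2])/d[2]
def pix(c,P):
    p=c["R"]@np.asarray(P)+c["tvec"]; a=p[:2]/p[2]; a=a*(1+c["k1"]*(a@a)); return a*c["fx"]+[c["cx"],c["cy"]]
def bydepth(c,u,v):
    o,d=ray(c,u,v); return o+d*float(c["depth"][int(round(v)),int(round(u))])
def crop(c,u0,v0,w,h,k,name):
    cv2.imwrite("pics/"+name,cv2.resize(c["img"][v0:v0+h,u0:u0+w,::-1],None,fx=k,fy=k,interpolation=cv2.INTER_CUBIC))
def toolrot(): return R.from_quat(np.roll(get_obs()["tool_rot"],-1)).as_matrix()
E
python3 - <<'E'
from h import *
c=cam("top")
crop(c,240,205,160,75,5,"t1.png"); crop(c,180,290,60,50,10,"t2.png")
s=cam("scene"); crop(s,465,250,60,40,12,"s2.png"); crop(s,260,195,160,120,5,"s1.png")
print(toolrot().round(3)); 
for u,v in [(205,321),(270,243),(376,229)]: print(bydepth(c,u,v))
E
```

```text
[[-0.892 -0.     0.453]
 [-0.453  0.001 -0.892]
 [ 0.    -1.    -0.001]]
[0.38369657 0.24097126 0.03938311]
[0.5445009  0.10656871 0.05202669]
[ 0.56942841 -0.11260135  0.07378506]
```

View pics/t1.png

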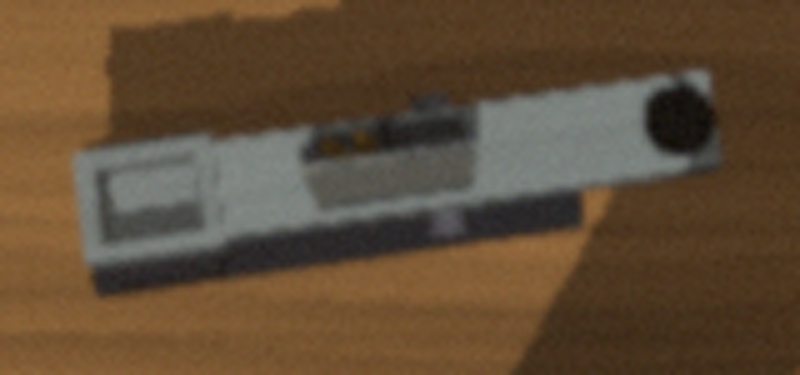

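View pics/t2.png

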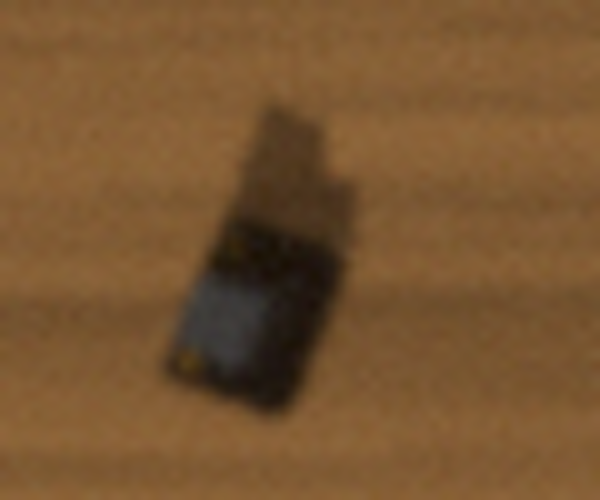

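View pics/s2.png

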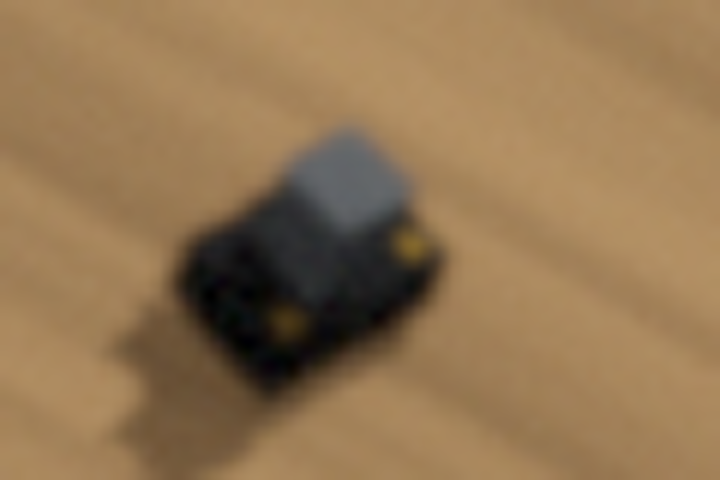

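View pics/s1.png

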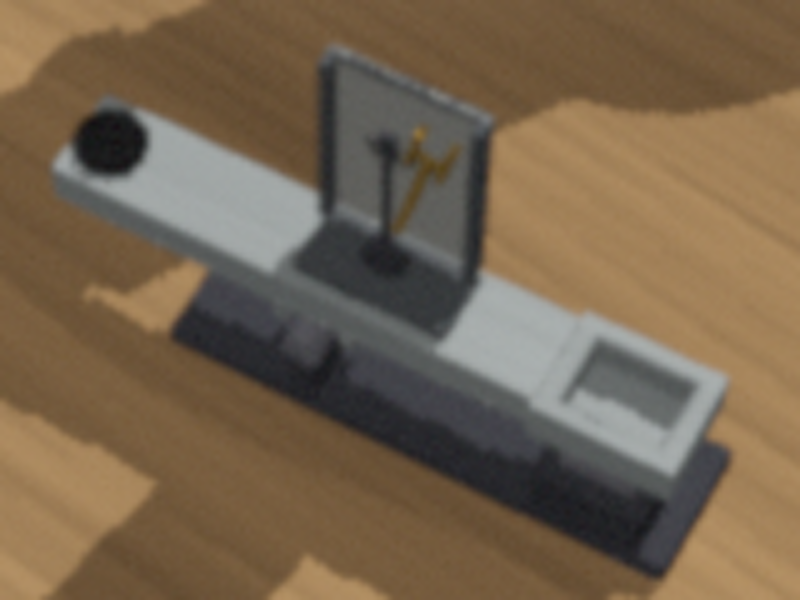

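```bash
python3 -m jog '[[[-315,0,-234],0],[[-315,0,-234],0],[[-315,0,-234],0],[[-315,0,-234],0],[[-315,0,-234],0],[[-315,0,-234],0],[[-315,0,-234],0],[[-315,0,-234],0],[[-315,0,-234],0],[[-315,0,-234],0],[[-451,0,-502],-0.2],[[-451,0,-502],-0.4],[[-451,0,-502],-0.5],[[-451,0,-502],-0.6],[[-451,0,-502],-0.66],[[-451,0,-502],-0.66],[[-451,0,-502],-0.66],[[-451,0,-502],-0.66]]' 50 30
python3 - <<'E'
from h import *
o=get_obs();print(o["t"],o["q"].round(3),o["eef_pos"]);print(toolrot().round(3))
c=cam("wrist");print(-c["R"].T@c["tvec"],c["R"].round(2))
cv2.imwrite("pics/w1.png",c["img"][:,:,::-1])
print(pix(c,[0.384,0.241,0.03]))
t=cam("top")
for n,(a,b),z in [("TL",(75,152),.07),("TR",(210,135),.07),("BR",(225,247),.07),("BL",(88,265),.07),("pad",(680,118),.074),("m1",(98,170),.07),("m2",(200,152),.07),("m3",(207,240),.07),("m4",(103,243),.07)]:
    print(n,onz(t,240+a/5,205+b/5,z).round(4))
E
```

```text
t: 1.75
eef_pos: [0.48, 0.0575, 0.232]
tool_rot: [0.382, -0.38, 0.596, -0.595]
contact_force: [-0.4, 0.1, 0.8]
gripper_width: 0.583
1.75 [ 0.149  0.191 -0.444  1.977  0.094  0.992 -0.771] [0.47999129 0.0575342  0.23196957]
[[-0.419  0.001  0.908]
 [-0.908  0.003 -0.419]
 [-0.003 -1.    -0.   ]]
[0.50747141 0.11857592 0.37494348] [[ 0.91 -0.42  0.  ]
 [-0.4  -0.88  0.26]
 [-0.11 -0.24 -0.97]]
[105.45214829  44.0550305 ]
TL [0.5579 0.1354 0.07  ]
TR [0.5647 0.0799 0.07  ]
BR [0.5185 0.0732 0.07  ]
BL [0.5113 0.129  0.07  ]
pad [ 0.5702 -0.1126  0.074 ]
m1 [0.5504 0.1257 0.07  ]
m2 [0.5577 0.0839 0.07  ]
m3 [0.5214 0.0806 0.07  ]
m4 [0.5203 0.1231 0.07  ]
```

View wrist.

View pics/w1.png

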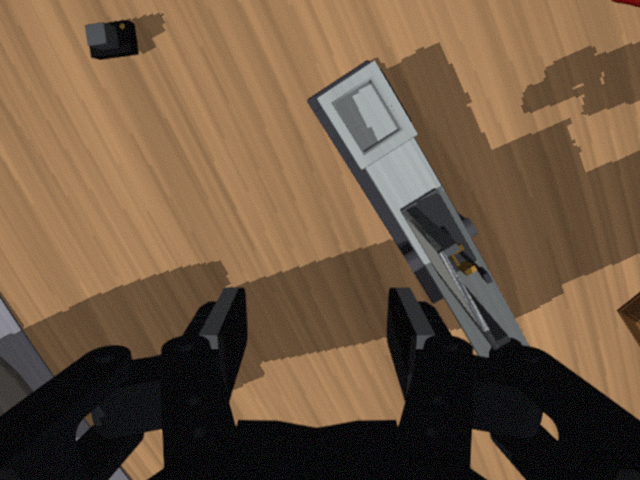

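The wrist view shows the sensor at about (112,40), almost aligned with the jaws, and the pocket at (366,113). I'll zoom both.

```bash
python3 - <<'E'
from h import *
c=cam("wrist")
crop(c,75,5,100,70,8,"w1s.png"); crop(c,300,50,130,120,5,"w1p.png")
E
```

```text
(no output)
```

View pics/w1s.png

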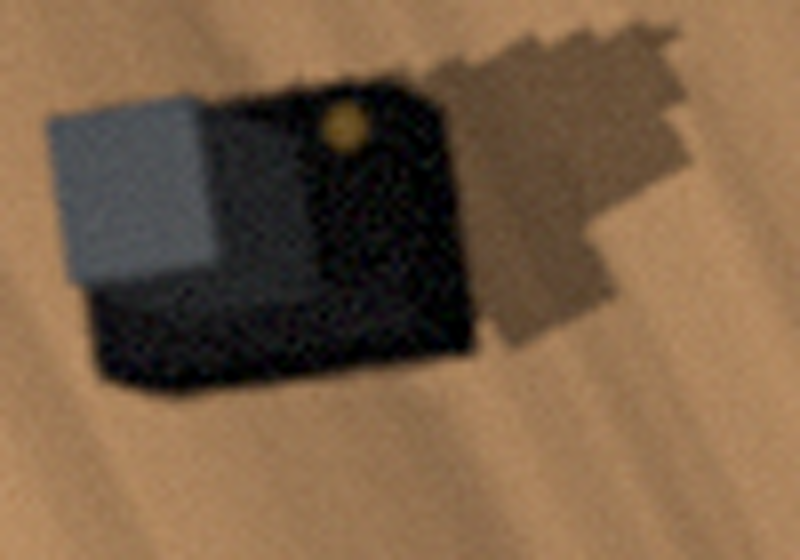

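View pics/w1p.png

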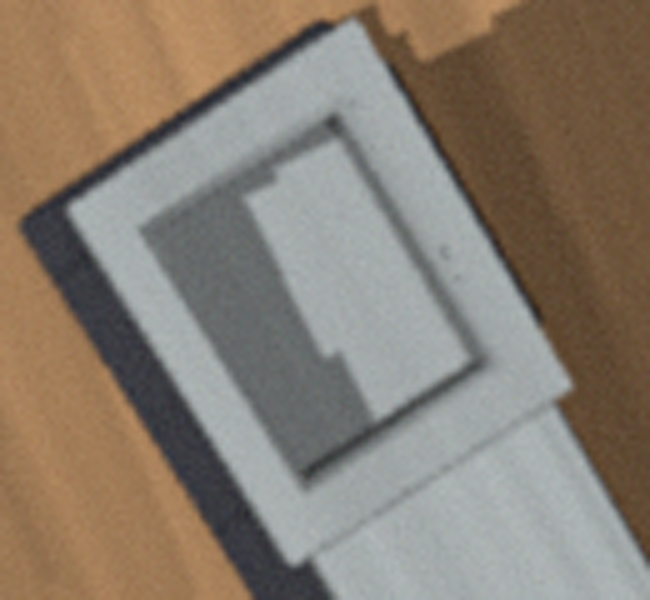

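```bash
python3 - <<'E'
from h import *
c=cam("wrist")
def q(pts,u0,v0,k,z):
    P=np.array([onz(c,u0+(a+.5)/k-.5,v0+(b+.5)/k-.5,z) for a,b in pts]); print(P.round(4).tolist(),P.mean(0).round(4))
    for i in range(4):
        d=P[(i+1)%4]-P[i]; print(np.hypot(*d[:2]).round(4),np.degrees(np.arctan2(d[1],d[0])).round(1))
q([(47,120),(195,97),(220,265),(72,285)],75,5,8,.038)
q([(140,228),(335,118),(487,360),(305,487)],300,50,5,.07)
q([(68,208),(357,18),(572,388),(298,562)],300,50,5,.07)
E
```

```text
[[0.3798, 0.2558, 0.038], [0.3939, 0.2504, 0.038], [0.3886, 0.2359, 0.038], [0.3745, 0.2414, 0.038]] [0.3842 0.2459 0.038 ]
0.015 -20.7
0.0155 -110.0
0.0151 158.7
0.0153 69.9
[[0.5216, 0.1216, 0.07], [0.5516, 0.1237, 0.07], [0.5577, 0.0855, 0.07], [0.5278, 0.0802, 0.07]] [0.5397 0.1027 0.07  ]
0.03 3.9
0.0387 -80.9
0.0304 -169.9
0.0419 98.4
[[0.5139, 0.1282, 0.07], [0.5595, 0.1343, 0.07], [0.567, 0.077, 0.07], [0.5227, 0.071, 0.07]] [0.5408 0.1026 0.07  ]
0.046 7.6
0.0577 -82.5
0.0448 -172.3
0.0578 98.7
```

```bash
python3 -m jog '[[[-131,0,-166],-0.07],[[-131,0,-166],-0.07],[[-131,0,-166],-0.07],[[-131,0,-166],-0.07],[[-131,0,-166],-0.07],[[-131,0,-166],-0.07],[[-131,130,-166],-0.07],[[-131,130,-166],-0.07],[[-131,130,-166],-0.07],[[-131,130,-166],-0.07],[[-131,130,-166],-0.07]]' 42
python3 - <<'E'
from h import *
o=get_obs();print(o["t"],o["q"].round(3),o["eef_pos"]);print(toolrot().round(3))
c=cam("wrist")
cv2.imwrite("pics/w2.png",c["img"][:,:,::-1])
print(pix(c,[0.384,0.246,0.038]))
E
```

```text
t: 2.87
eef_pos: [0.3854, 0.2367, 0.0996]
tool_rot: [-0.396, 0.401, -0.584, 0.584]
contact_force: [-0.2, 0.6, 0.2]
gripper_width: 0.494
2.8667 [-0.213  0.36  -0.555  2.154  0.29   0.705 -1.337] [0.38544875 0.23668372 0.09955757]
[[-0.365 -0.005  0.931]
 [-0.931 -0.003 -0.365]
 [ 0.005 -1.    -0.003]]
[308.3465181  240.08014021]
```

View pics/w2.png

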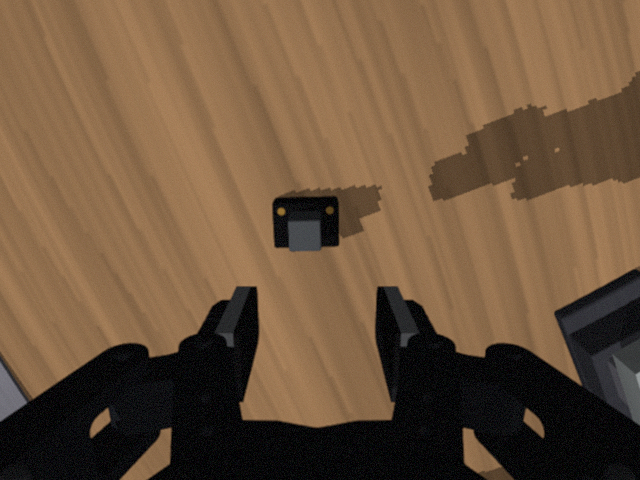

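```bash
python3 - <<'E'
from h import *
o=get_obs();print(o["eef_pos"],o["joint_vel"].round(3))
c=cam("wrist"); crop(c,265,185,90,75,8,"w2s.png")
p=onz(c,305,235,.038);print(p)
T=toolrot(); d=p-o["eef_pos"]; print((T.T@d*1000).round(1))
d[2]=.020-o["eef_pos"][2]; print((T.T@d*1000).round(1))
E
```

```text
[0.38679214 0.23819444 0.10157761] [ 0.004 -0.048 -0.02  -0.039 -0.004  0.001 -0.   ]
[0.38477934 0.25016367 0.038     ]
[-10.3  63.6  -6.3]
[-10.3  81.6  -6.3]
```

View pics/w2s.png

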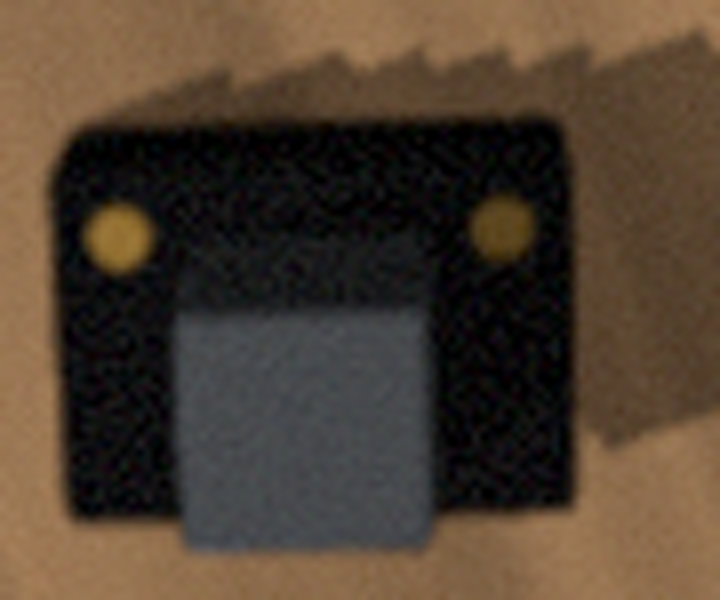

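```bash
python3 -m jog '[[[0,0,0],0],[[0,0,0],0],[[0,0,0],0]]'
python3 - <<'E'
from h import *
c=cam("wrist"); o=get_obs();print(o["eef_pos"],o["joint_vel"].round(3))
crop(c,265,185,90,75,8,"w2t.png")
print(toolrot().round(4), c["R"].round(3))
E
```

```text
t: 3.22
eef_pos: [0.3875, 0.2397, 0.103]
tool_rot: [-0.4, 0.398, -0.583, 0.584]
contact_force: [-0.7, 0.4, 0.0]
gripper_width: 0.491
[0.38719376 0.23954891 0.10266071] [-0.003  0.01   0.001  0.006  0.003 -0.004 -0.001]
[[-0.3629  0.0026  0.9318]
 [-0.9318  0.001  -0.3629]
 [-0.0018 -1.      0.002 ]] [[ 0.932 -0.364  0.003]
 [-0.352 -0.899  0.261]
 [-0.092 -0.245 -0.965]]
```

View pics/w2t.png

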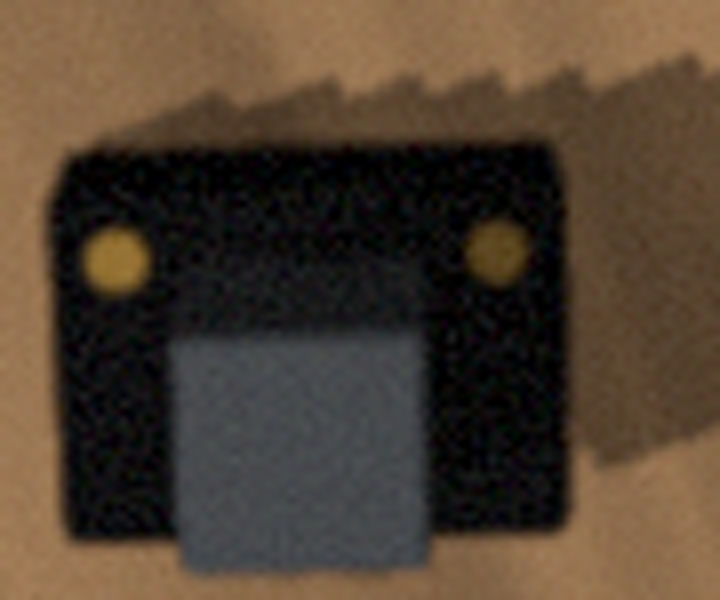

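```bash
python3 - <<'E'
from h import *
c=cam("wrist"); o=get_obs()
p=onz(c,302.3,241.4,.038);print(p)
T=toolrot(); d=p-o["eef_pos"]; d[2]=.020-o["eef_pos"][2]; print((T.T@d*1000).round(1))
E
```

```text
[0.38273851 0.24880894 0.038     ]
[-7.1 82.4 -7.4]
```

```bash
python3 -m jog '[[[-6.5,0,-7],-0.03],[[-6.5,30,-7],-0.03],[[-6.5,60,-7],-0.03],[[-6.5,75,-7],-0.03],[[-6.5,82,-7],-0.03],[[-6.5,82,-7],-0.03],[[-6.5,82,-7],-0.03]]'
python3 - <<'E'
from h import *
c=cam("wrist"); o=get_obs();print(o["eef_pos"])
cv2.imwrite("pics/w3.png",c["img"][:,:,::-1])
E
```

```text
t: 3.9
eef_pos: [0.3821, 0.2485, 0.0197]
tool_rot: [0.408, -0.408, 0.577, -0.577]
contact_force: [0.1, -0.8, 0.1]
gripper_width: 0.494
[0.38250298 0.24864933 0.0201209 ]
```

View pics/w3.png

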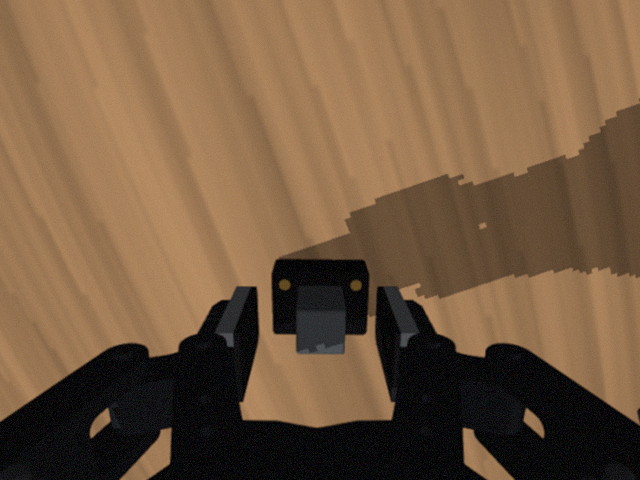

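```bash
python3 - <<'E'
from h import *
c=cam("wrist"); o=get_obs();e=o["eef_pos"]
print(pix(c,[e[0],e[1],.038]), onz(c,320.5,331,.038), (toolrot().T@(onz(c,320.5,331,.038)-e)*1000).round(1))
crop(c,210,240,220,140,3.6,"w3c.png") if 0 else crop(c,250,240,140,125,5,"w3c.png")
E
```

```text
[318.96178676 333.33748656] [0.38353235 0.24925083 0.038     ] [ -0.9 -17.6   0.5]
```

View pics/w3c.png

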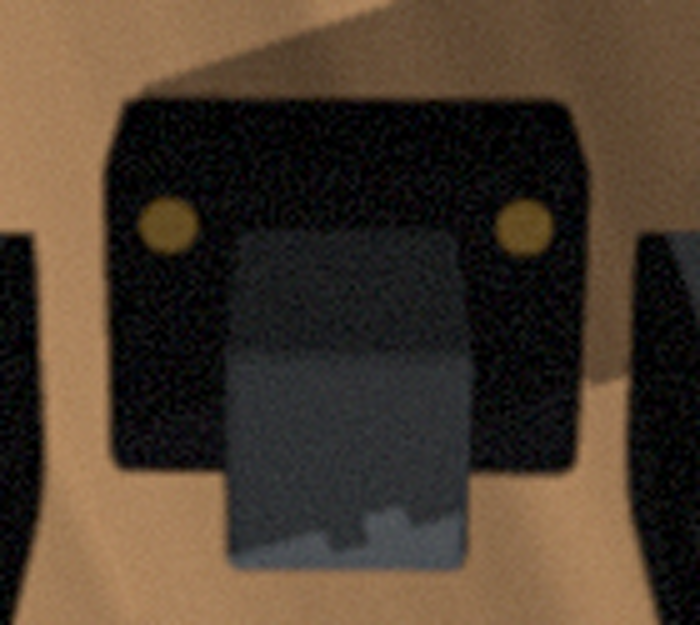

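```bash
python3 -m jog '[[[-1,0,0],0],[[-1,0,0],0],[[-1,0,0],0],[[-1,0,0],0],[[-1,0,0],0],[[-1,0,0],0],[[-1,0,0],0],[[-1,0,0],0]]' 5 35
python3 -m jog '[[[0,-20,0],0],[[0,-60,0],0],[[0,-100,0],0],[[0,-100,0],0],[[0,-100,0],0]]'
python3 - <<'E'
from h import *
c=cam("wrist"); o=get_obs();print(o["eef_pos"],o["contact_force"])
crop(c,230,240,180,150,4,"w4.png");print(toolrot().round(4))
E
```

```text
t: 4.67
eef_pos: [0.3831, 0.2493, 0.0202]
tool_rot: [-0.408, 0.407, -0.578, 0.578]
contact_force: [-0.6, 0.0, 7.1]
gripper_width: 0.18
t: 5.08
eef_pos: [0.384, 0.2495, 0.1216]
tool_rot: [-0.41, 0.406, -0.577, 0.578]
contact_force: [0.1, -0.5, -1.2]
gripper_width: 0.174
[0.38292284 0.24855809 0.12001911] [-0.28739329 -0.09907929 -1.58962356]
[[-3.351e-01  2.000e-03  9.422e-01]
 [-9.422e-01  4.000e-04 -3.351e-01]
 [-1.000e-03 -1.000e+00  1.700e-03]]
```

View pics/w4.png

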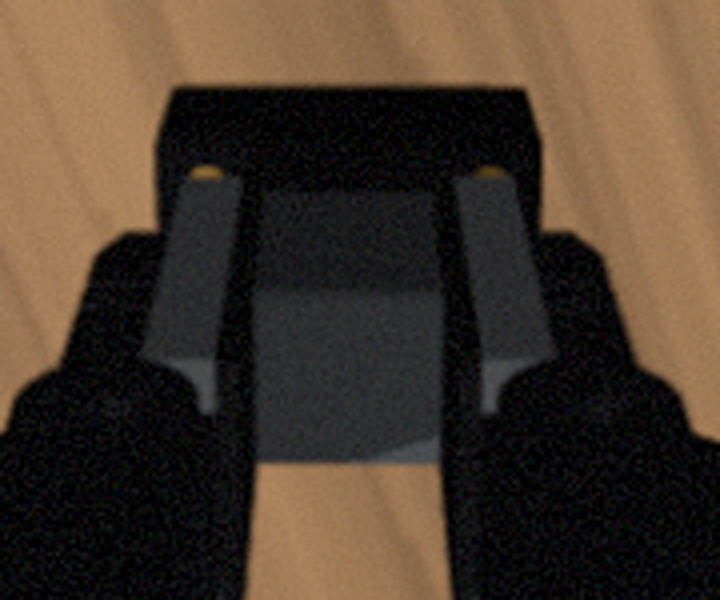

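```bash
python3 -m jog '[[[20,-40,20],0.12],[[40,-40,40],0.24],[[60,-40,60],0.36],[[80,-40,80],0.48],[[112,-40,121],0.6],[[112,-40,121],0.72],[[112,-40,121],0.84],[[112,-40,121],0.96],[[112,-40,121],1.1],[[112,-40,121],1.1],[[112,-40,121],1.1],[[112,-40,121],1.1],[[112,-40,121],1.1],[[112,-40,121],1.1]]'
python3 - <<'E'
from h import *
c=cam("wrist"); o=get_obs();print(o["q"].round(3),o["eef_pos"],o["contact_force"])
cv2.imwrite("pics/w5.png",c["img"][:,:,::-1]);print(toolrot().round(4))
E
```

```text
t: 6.3
eef_pos: [0.4588, 0.1027, 0.159]
tool_rot: [-0.046, 0.047, -0.706, 0.706]
contact_force: [0.8, -0.4, -1.3]
gripper_width: 0.174
[-0.059  0.255 -0.336  2.084  0.114  0.82  -1.903] [0.45892743 0.10271275 0.15915063] [ 0.55210776 -0.86054108 -0.88339679]
[[-9.914e-01 -3.000e-04  1.307e-01]
 [-1.307e-01 -1.000e-04 -9.914e-01]
 [ 3.000e-04 -1.000e+00  0.000e+00]]
```

View pics/w5.png

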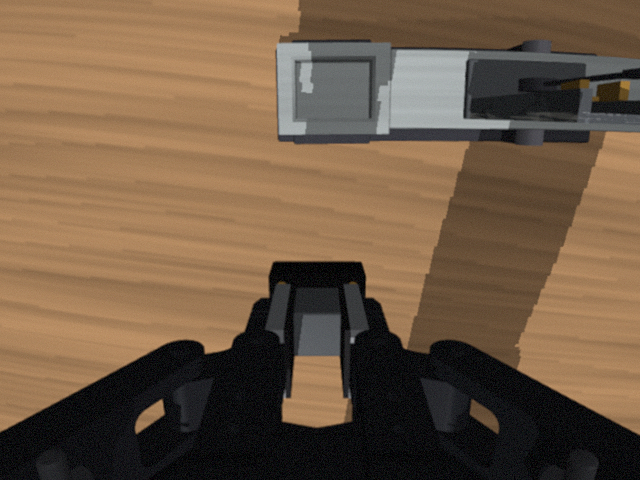

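```bash
python3 - <<'E'
from h import *
c=cam("wrist"); crop(c,265,30,140,115,5,"w5p.png")
E
```

```text
(no output)
```

View pics/w5p.png

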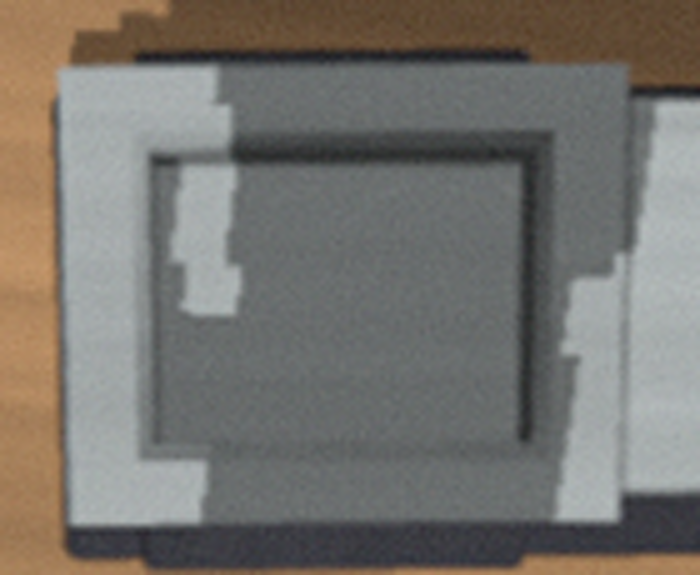

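```bash
cat > /tmp/x.py <<'E'
E
python3 - <<'E'
from h import *
c=cam("wrist"); o=get_obs(); T=toolrot()
def q(pts,u0,v0,k,z):
    P=np.array([onz(c,u0+(a+.5)/k-.5,v0+(b+.5)/k-.5,z) for a,b in pts]); print(P.round(4).tolist(),P.mean(0).round(4),(T.T@(P.mean(0)-o["eef_pos"])*1000).round(1))
    for i in range(4):
        d=P[(i+1)%4]-P[i]; print(np.hypot(*d[:2]).round(4),np.degrees(np.arctan2(d[1],d[0])).round(1))
q([(60,68),(630,65),(620,522),(70,524)],265,30,5,.07)
q([(137,138),(553,132),(545,458),(140,460)],265,30,5,.07)
t=np.degrees(np.arctan2(T[1,2],T[0,2]));print("zt yaw",t)
# plug lower-front edge pixel check: predicted corners of plug if centred at TCP
e=o["eef_pos"]
for dz in(-.018,):
  for sx,sz in((-1,-1),(-1,1)):
    print(pix(c,e+T@[sx*.013,.0,sz*.018]),pix(c,e+T@[sx*.013,.018,sz*.018]))
crop(c,255,250,120,110,6,"w5s.png")
E
```

```text
[[0.5591, 0.1372, 0.07], [0.5671, 0.0798, 0.07], [0.5214, 0.0734, 0.07], [0.5136, 0.131, 0.07]] [0.5403 0.1054 0.07  ] [-80.9  89.3   7.9]
0.058 -82.0
0.0461 -172.0
0.0582 97.8
0.0459 7.8
[[0.5532, 0.1286, 0.07], [0.5594, 0.0866, 0.07], [0.5269, 0.0823, 0.07], [0.5211, 0.1245, 0.07]] [0.5402 0.1055 0.07  ] [-80.8  89.3   7.8]
0.0425 -81.6
0.0328 -172.5
0.0425 97.9
0.0324 7.4
zt yaw -82.52715897021854
[268.12493906 273.91703007] [273.08369106 257.773396  ]
[370.04582932 273.89034418] [364.61932393 257.7525648 ]
```

View pics/w5s.png

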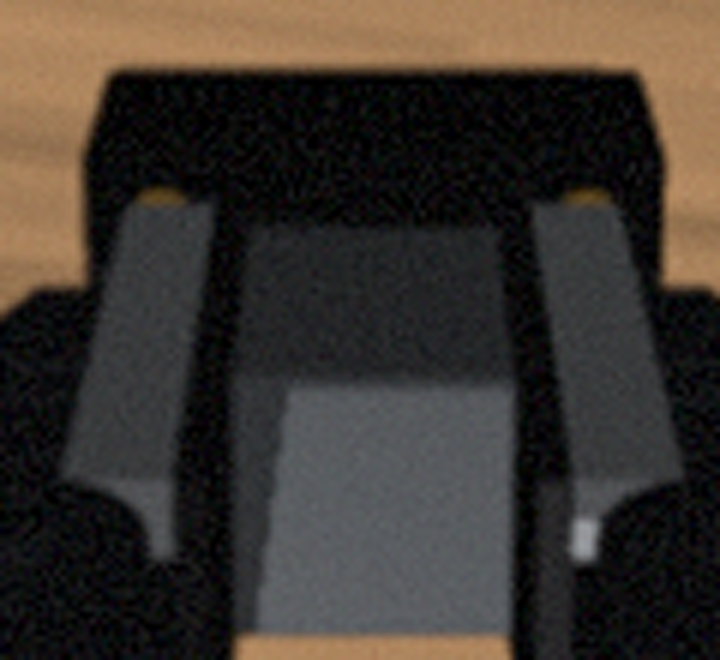

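```bash
python3 -m jog '[[[-40,0,8.5],-0.007],[[-81,0,8.5],-0.007],[[-81,0,8.5],-0.007],[[-81,0,8.5],-0.007],[[-81,30,8.5],-0.007],[[-81,58,8.5],-0.007],[[-81,58,8.5],-0.007],[[-81,58,8.5],-0.007],[[-81,58,8.5],-0.007]]'
python3 - <<'E'
from h import *
c=cam("wrist"); o=get_obs();print(o["eef_pos"],o["contact_force"])
crop(c,230,200,200,160,4,"w6.png")
s=cam("scene"); crop(s,340,200,100,110,5,"s6.png")
t=cam("top"); crop(t,230,200,120,80,6,"t6.png")
E
```

```text
t: 7.2
eef_pos: [0.5406, 0.1051, 0.1025]
tool_rot: [0.049, -0.048, 0.706, -0.705]
contact_force: [0.5, 1.1, -0.6]
gripper_width: 0.178
[0.54117441 0.10516672 0.1029996 ] [ 0.48901173  0.53976348 -0.1942122 ]
```

View pics/w6.png

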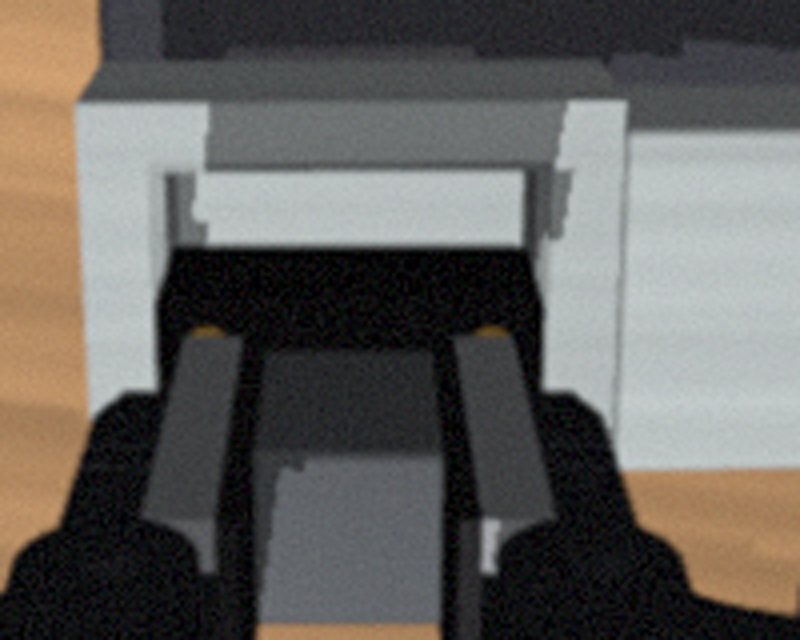

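View pics/s6.png

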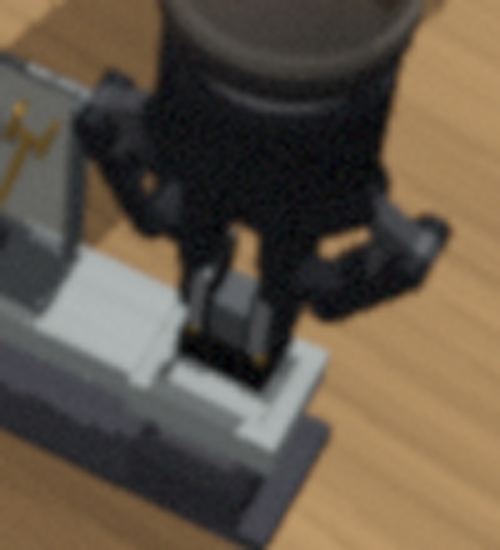

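```bash
python3 - <<'E'
from h import *
c=cam("wrist"); o=get_obs(); e=o["eef_pos"]; T=toolrot(); print(e)
f=lambda a,b,z:(T.T@(onz(c,230+a/4,200+b/4,z)-e)*1000).round(1)
for z in(.081,.083,.085,.087): print(z,f(178,248,z),f(527,248,z))
print("stub top back edge", f(255,455,e[2]+.018),f(440,455,e[2]+.018),f(258,625,e[2]+.018),f(440,625,e[2]+.018))
print("mouth far",f(152,168,.07),f(552,168,.07),"block",f(78,102,.07),f(627,102,.07))
E
```

```text
[0.54133983 0.10505556 0.10287174]
0.081 [-10.   21.9 -18. ] [-10.   21.9  17.3]
0.083 [-10.7  19.9 -17.8] [-10.7  19.9  17.1]
0.085 [-11.4  17.9 -17.5] [-11.4  17.9  16.9]
0.087 [-12.1  15.9 -17.3] [-12.   15.9  16.7]
stub top back edge [ -6.3 -18.   -8.2] [ -6.3 -18.    6.5] [  9.1 -18.   -8.2] [  9.1 -18.    6.8]
mouth far [-15.2  32.9 -21.6] [-15.2  32.9  21. ] block [-22.4  32.9 -29.3] [-22.4  32.9  28.7]
```

View pics/t6.png

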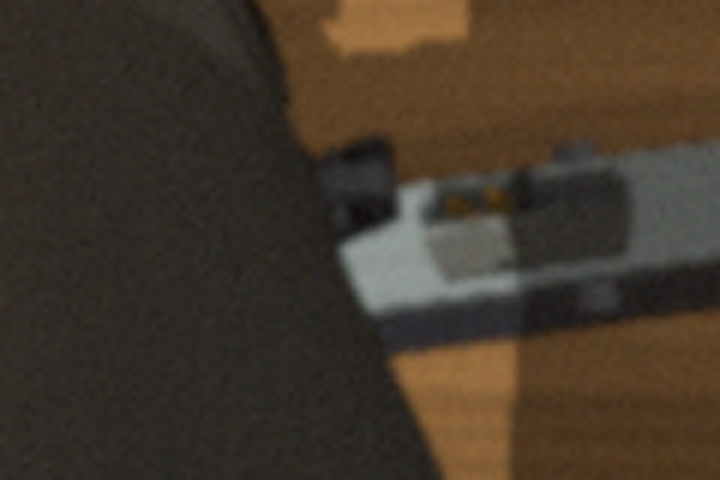

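```bash
python3 -m jog '[[[-0.5,6,0.4],0],[[-0.5,12,0.4],0],[[-0.5,16,0.4],0],[[-0.5,20,0.4],0],[[-0.5,20,0.4],0]]'
python3 -m jog '[[[0,2,0],0],[[0,4,0],0],[[0,4,0],0]]'
python3 - <<'E'
from h import *
c=cam("wrist"); o=get_obs();print(o["eef_pos"],o["contact_force"])
crop(c,230,200,200,160,4,"w7.png")
E
```

```text
t: 7.82
eef_pos: [0.5402, 0.1043, 0.0801]
tool_rot: [-0.048, 0.049, -0.705, 0.706]
contact_force: [-1.0, -0.0, -1.1]
gripper_width: 0.179
t: 8.07
eef_pos: [0.5408, 0.1045, 0.077]
tool_rot: [-0.048, 0.049, -0.705, 0.705]
contact_force: [-0.7, -0.4, -1.7]
gripper_width: 0.175
[0.54092444 0.10444605 0.07715759] [-0.30649701  1.01796612 -0.37870636]
```

View pics/w7.png

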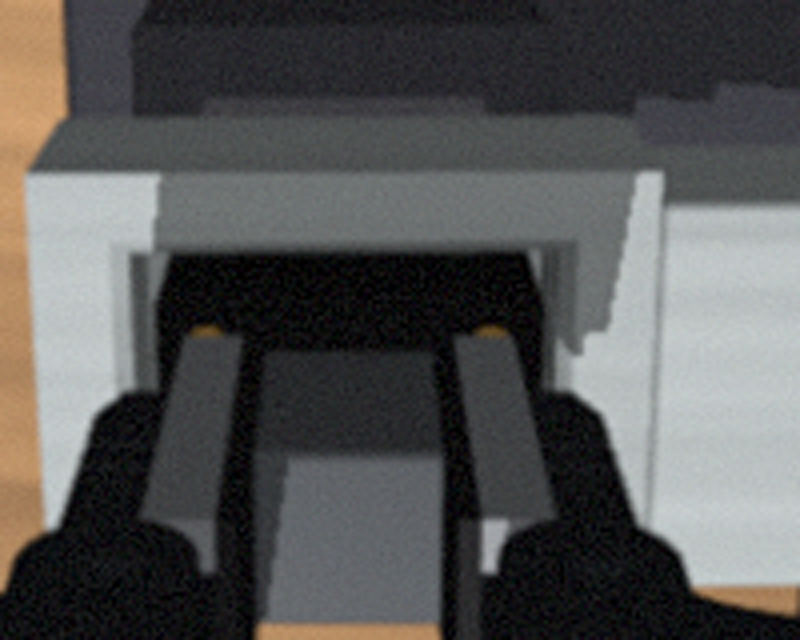

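The plug is inside the mouth with no contact force, so I continue down.

```bash
python3 -m jog '[[[0,2,0],0],[[0,4,0],0],[[0,4,0],0]]'
python3 -m jog '[[[0,1,0],0],[[0,2,0],0],[[0,3,0],0],[[0,3,0],0]]'
```

```text
t: 8.37
eef_pos: [0.5414, 0.1045, 0.0742]
tool_rot: [-0.048, 0.048, -0.705, 0.706]
contact_force: [-3.0, 0.2, 8.2]
gripper_width: 0.179
t: 8.7
eef_pos: [0.5415, 0.1045, 0.0741]
tool_rot: [-0.049, 0.048, -0.705, 0.706]
contact_force: [-12.5, -3.5, 36.2]
gripper_width: 0.179
```

```bash
python3 -m jog '[[[0,-4,0],0],[[0,-4,0],0]]'
python3 -m jog '[[[0,0,0],0],[[0,0,0],0],[[0,0,0],0],[[0,0,0],0]]' 40
python3 -m jog '[[[0,-20,0],0],[[0,-50,0],0],[[0,-80,0],0],[[0,-80,0],0],[[60,-90,0],0],[[90,-90,0],0],[[90,-90,0],0],[[90,-90,0],0]]'
python3 - <<'E'
from h import *
c=cam("wrist"); o=get_obs();print(o["eef_pos"],o["contact_force"])
cv2.imwrite("pics/w8.png",c["img"][:,:,::-1])
s=cam("scene"); crop(s,260,190,160,120,5,"s8.png")
E
```

```text
t: 8.87
eef_pos: [0.5418, 0.1047, 0.0755]
tool_rot: [0.049, -0.048, 0.706, -0.705]
contact_force: [0.3, 0.0, -1.9]
gripper_width: 0.176
t: 9.2
eef_pos: [0.5408, 0.1044, 0.0738]
tool_rot: [-0.048, 0.049, -0.705, 0.705]
contact_force: [1.0, -0.6, 0.0]
gripper_width: 0.471
t: 9.87
eef_pos: [0.4488, 0.0913, 0.1638]
tool_rot: [-0.048, 0.049, -0.705, 0.706]
contact_force: [-0.3, 0.9, -0.8]
gripper_width: 0.472
[0.45116164 0.09191664 0.16424816] [ 0.4053713  -0.55136433  0.12143537]
```

View pics/w8.png

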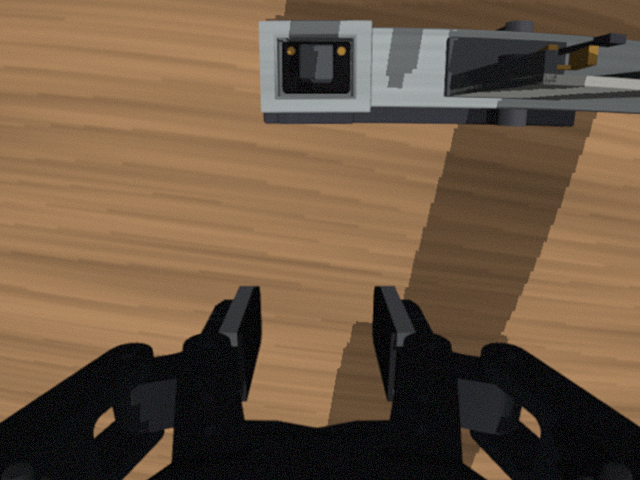

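View pics/s8.png

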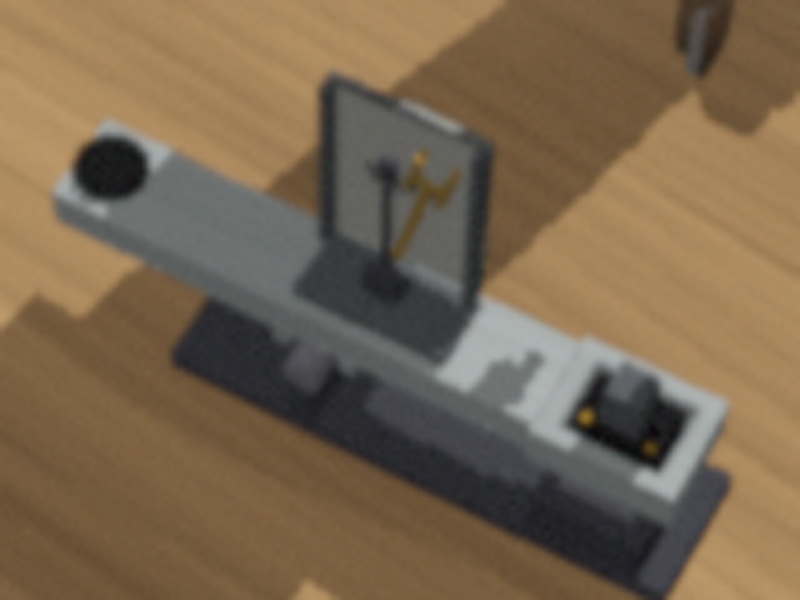

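```bash
python3 - <<'E'
from h import *
c=cam("wrist"); crop(c,250,10,130,110,6,"w8c.png")
def z(u,v): return bydepth(c,u,v)[2].round(4)
print("stub",[z(u,v) for u,v in((315,65),(312,70),(318,72))]);print("plug",[z(u,v) for u,v in((291,65),(291,80),(342,65),(342,80),(316,90))]);print("block",[z(u,v) for u,v in((268,60),(268,90),(363,60),(363,90),(316,104),(316,28))])
E
```

```text
stub [np.float64(0.0922), np.float64(0.0918), np.float64(0.0917)]
plug [np.float64(0.0691), np.float64(0.0707), np.float64(0.0703), np.float64(0.0698), np.float64(0.0717)]
block [np.float64(0.0704), np.float64(0.071), np.float64(0.0713), np.float64(0.0707), np.float64(0.0549), np.float64(0.0384)]
```

View pics/w8c.png

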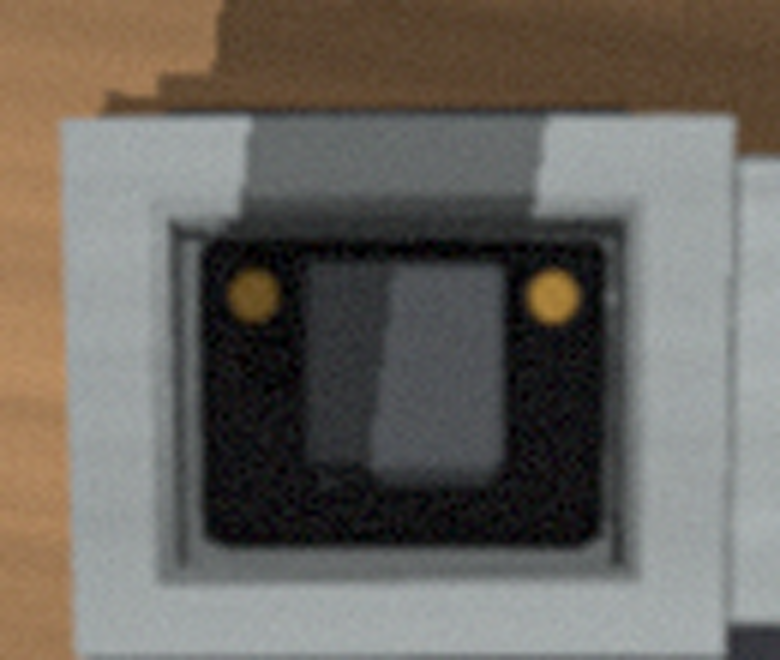

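Sensor home: plug top z is about 0.070, the same as the block top, and the stub top is at 0.092. Now I measure the dial.

```bash
cat >> h.py <<'E'
a=np.radians(97.9); xg=np.array([np.cos(a),np.sin(a),0]); yg=np.array([-np.sin(a),np.cos(a),0]); O=np.array([0.5567,-0.0139,0.050])
def dial(yo,th,r,tilt=0.):  # point on dial at dial-angle th, gauge tilted pad-down by tilt
    p=np.array([.020-0*th+r*np.sin(th),yo,.042+r*np.cos(th)])
    x=p[0]*np.cos(tilt)-p[2]*np.sin(tilt); z=p[2]*np.cos(tilt)+p[0]*np.sin(tilt)
    return O+x*xg+yo*yg+np.array([0,0,z])
E
python3 - <<'E'
from h import *
s=cam("scene"); crop(s,315,195,60,60,12,"s9.png")
for yo in(0,-.008,-.015):
    for th,r in((0,0),(0,.07),(.12,.07),(.19,.07),(.26,.07)): print(yo,th,r,((pix(s,dial(yo,th,r))-[315,195])*12).round(0))
E
```

```text
0 0 0 [272. 576.]
0 0 0.07 [280. 312.]
0 0.12 0.07 [330. 338.]
0 0.19 0.07 [360. 355.]
0 0.26 0.07 [389. 373.]
-0.008 0 0 [247. 614.]
-0.008 0 0.07 [252. 352.]
-0.008 0.12 0.07 [303. 378.]
-0.008 0.19 0.07 [333. 395.]
-0.008 0.26 0.07 [362. 413.]
-0.015 0 0 [224. 648.]
-0.015 0 0.07 [228. 387.]
-0.015 0.12 0.07 [280. 413.]
-0.015 0.19 0.07 [309. 430.]
-0.015 0.26 0.07 [338. 448.]
```

View pics/s9.png

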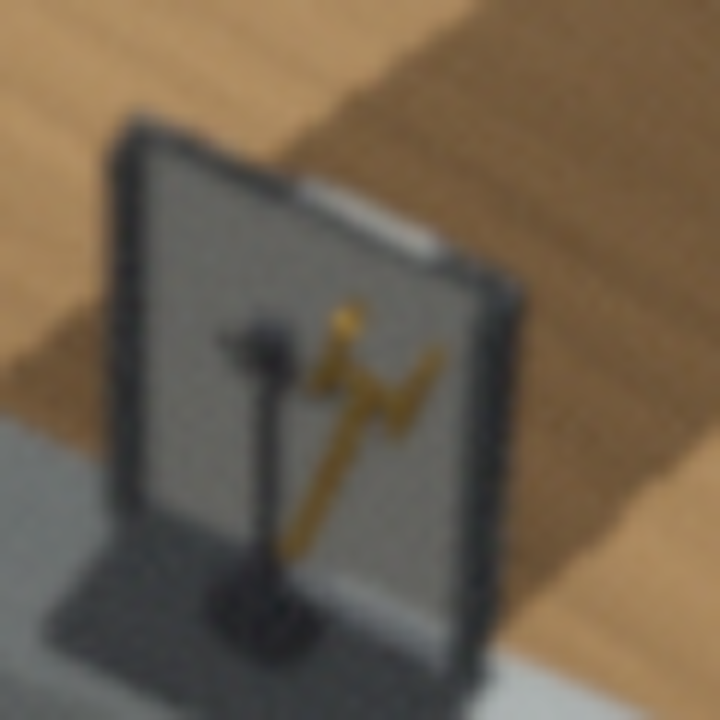

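```bash
python3 - <<'E'
from h import *
o=get_obs(); e=o["eef_pos"]; T=toolrot(); print(e,o["q"].round(2),T.round(3))
P=O-0.103*xg; print(P)
for w in ([.451,P[1],.19],[P[0],P[1],.13]): print((T.T@(np.array(w)-e)*1000).round(1))
E
```

```text
[0.4532055  0.09252115 0.16437327] [-0.04  0.23 -0.34  2.1   0.11  0.83 -1.87] [[-0.991  0.001  0.136]
 [-0.136  0.001 -0.991]
 [-0.001 -1.    -0.   ]]
[ 0.57085679 -0.11592247  0.05      ]
[ 30.5 -25.8 206.2]
[-88.2  34.4 222.5]
```

```bash
python3 -m jog '[[[30,-26,40],0],[[30,-26,80],0],[[30,-26,120],0],[[30,-26,160],0],[[30,-26,206],0],[[30,-26,206],0],[[30,-26,206],0],[[-10,-26,210],0],[[-50,-10,216],0],[[-88,34,222],0],[[-88,34,222],0],[[-88,34,222],0],[[-88,34,222],0],[[-88,34,222],0],[[-88,34,222],0]]' 0 30
python3 - <<'E'
from h import *
c=cam("wrist"); o=get_obs();print(o["t"],o["eef_pos"],o["contact_force"],o["gripper_width"]);T=toolrot()
cv2.imwrite("pics/w10.png",c["img"][:,:,::-1])
P=O-0.103*xg;P[2]=.082;print((T.T@(P-o["eef_pos"])*1000).round(1), onz(c,320,240,.074))
s=cam("scene"); crop(s,250,170,160,120,5,"s10.png")
E
```

```text
t: 11.32
eef_pos: [0.5692, -0.1154, 0.1314]
tool_rot: [-0.049, 0.048, -0.705, 0.706]
contact_force: [0.7, 0.0, -0.8]
gripper_width: 0.0
11.3667 [ 0.56924467 -0.11561186  0.13160668] [-0.17654897 -0.30681831 -0.21995423] -0.0024968878036707295
[-1.5 49.6  0.5] [ 0.57822686 -0.11495132  0.074     ]
```

View pics/w10.png

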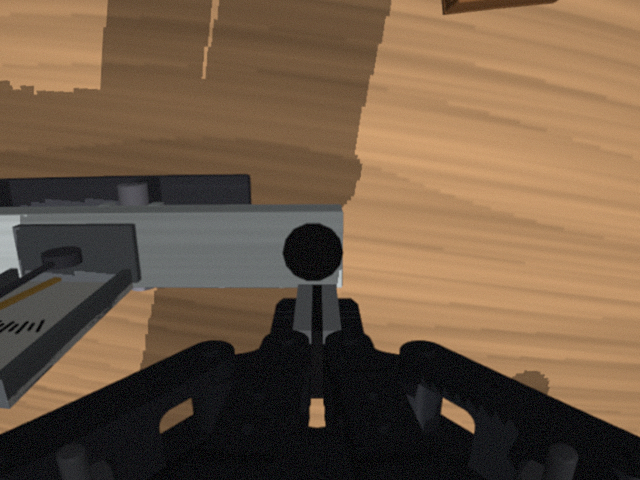

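View pics/s10.png

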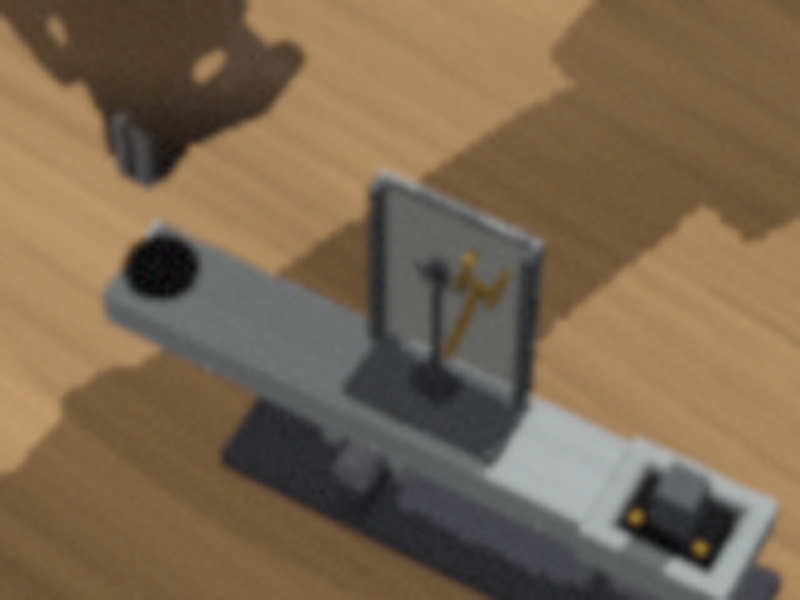

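```bash
python3 -m jog '[[[-2,25,1],0],[[-2,45,1],0],[[-2,50,1],0],[[-2,54,1],0],[[-2,58,1],0],[[-2,61,1],0],[[-2,64,1],0],[[-2,67,1],0],[[-2,70,1],0],[[-2,70,1],0],[[-2,70,1],0]]'
python3 - <<'E'
from h import *
o=get_obs();print(o["t"],o["eef_pos"],o["contact_force"])
s=cam("scene"); crop(s,250,170,160,120,5,"s11.png")
E
```

```text
t: 12.33
eef_pos: [0.5718, -0.1169, 0.0605]
tool_rot: [-0.048, 0.048, -0.705, 0.706]
contact_force: [0.2, -3.3, 3.6]
gripper_width: -0.001
12.3333 [ 0.57177654 -0.11685518  0.06048245] [ 0.21751365 -3.30196682  3.55422499]
```

View pics/s11.png

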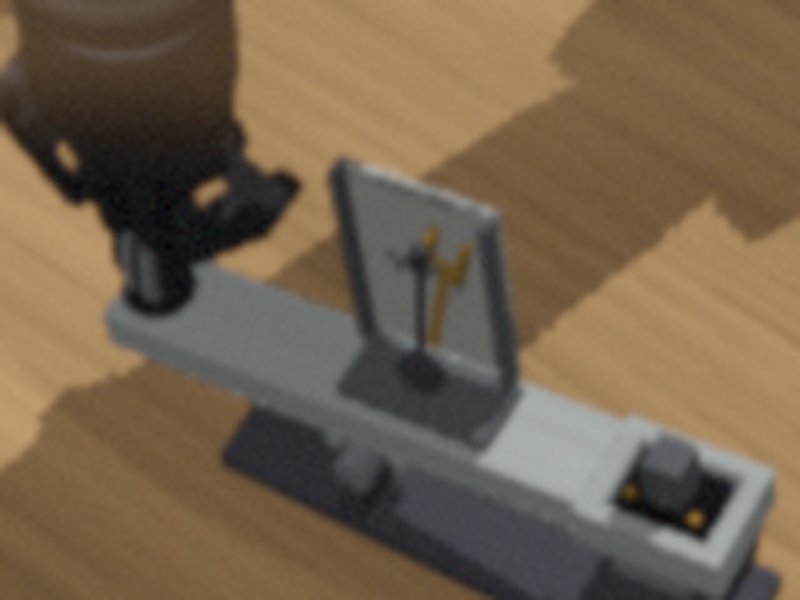

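```bash
python3 -m jog '[[[0,2,0.5],0],[[0,4,1],0],[[0,6,1.5],0],[[0,8,2],0],[[0,8,2],0],[[0,8,2],0],[[0,8,2],0],[[0,8,2],0],[[0,8,2],0],[[0,8,2],0],[[0,8,2],0],[[0,8,2],0],[[0,8,2],0],[[0,8,2],0],[[0,8,2],0],[[0,8,2],0]]'
python3 - <<'E'
from h import *
o=get_obs();print(o["t"],o["eef_pos"],o["contact_force"])
s=cam("scene"); crop(s,250,170,160,120,5,"s12.png"); crop(s,310,190,60,60,12,"s12c.png")
E
```

```text
t: 13.72
eef_pos: [0.5716, -0.1184, 0.0523]
tool_rot: [0.048, -0.048, 0.705, -0.705]
contact_force: [0.6, 1.2, 2.2]
gripper_width: -0.003
13.7167 [ 0.57163822 -0.11838319  0.05228565] [0.61341459 1.22522725 2.16339196]
```

View pics/s12.png

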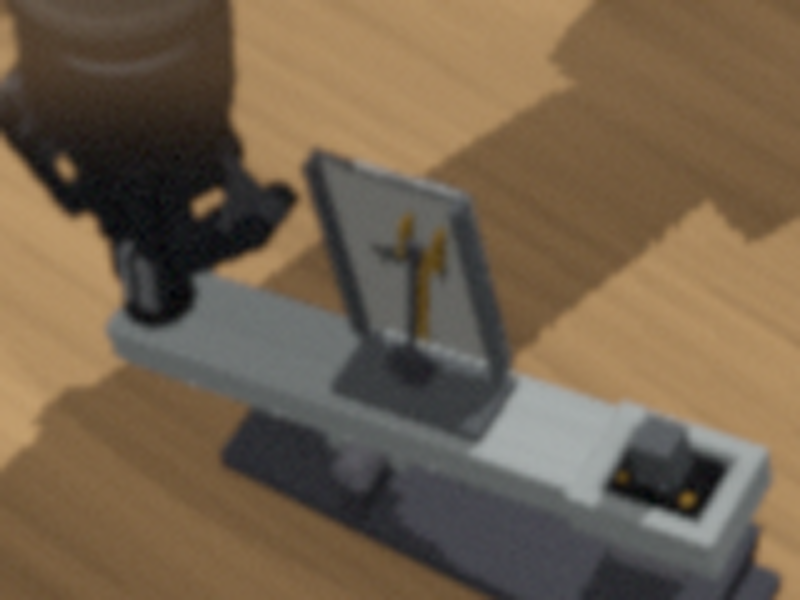

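View pics/s12c.png

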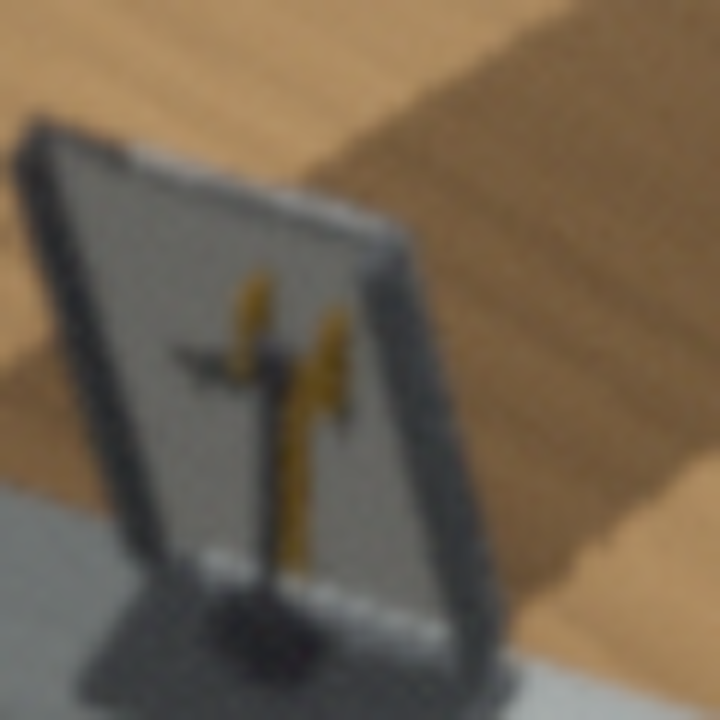

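```bash
python3 - <<'E'
from h import *
im=np.mean([cam("scene")["img"].astype(float) for _ in range(8)],0)
np.save("avg12.npy",im)
c=im[205:245,315:355,::-1]; c=np.clip((c-20)*1.6,0,255).astype(np.uint8)
cv2.imwrite("pics/s13.png",cv2.resize(c,None,fx=15,fy=15,interpolation=cv2.INTER_LANCZOS4))
a=cv2.imread("pics/s9.png"); a=np.clip((a.astype(float)-20)*1.6,0,255).astype(np.uint8)
cv2.imwrite("pics/s9b.png",cv2.resize(a[230:630,190:590],(600,600)))
print(get_obs()["contact_force"],get_obs()["t"])
E
```

```text
[0.47918573 1.75319644 2.40983812] 14.1667
```

View pics/s13.png

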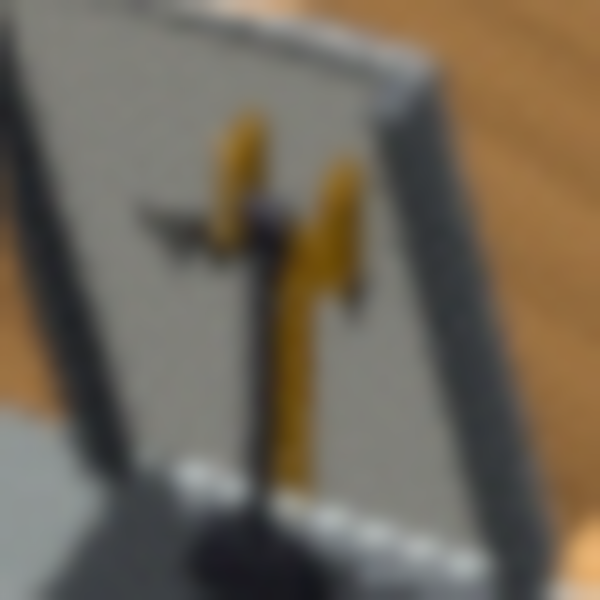

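View pics/s9b.png

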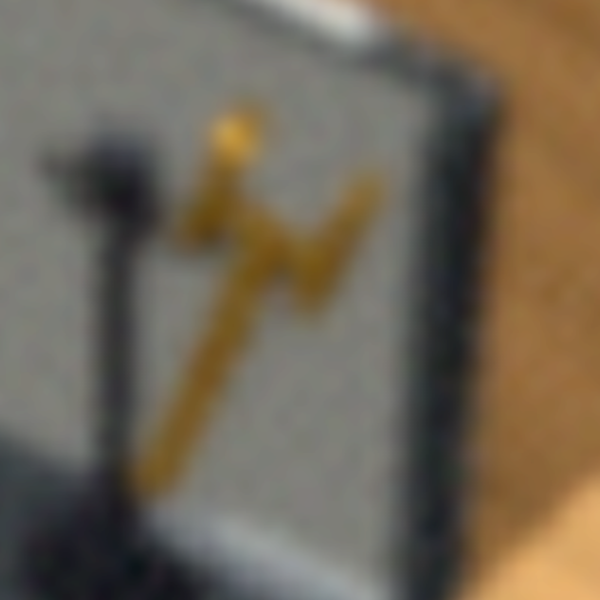

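```bash
cat >> h.py <<'E'
def tilt(n=4):
    out=[]
    for cn in ("top","scene"):
        Z=[]
        for _ in range(n):
            c=cam(cn); pts=[]
            for X in np.r_[np.arange(-.078,-.03,.004),np.arange(.060,.086,.004)]:
                for Y in np.arange(-.012,.013,.004):
                    # iterate for height: surface z at tilt guess
                    t=.2
                    for _k in range(3):
                        P=O+(X*np.cos(t)-.02*np.sin(t))*xg+Y*yg+[0,0,.02*np.cos(t)+X*np.sin(t)]
                        break
                    u=pix(c,P); q=bydepth(c,*u)
                    if abs(q[2]-P[2])<.01: pts.append([(q-O)@xg,q[2],(q-O)@yg])
            pts=np.array(pts)
            A=np.c_[pts[:,0],np.ones(len(pts)),pts[:,2]]
            w=np.ones(len(pts))
            for _ in range(5):
                k,*_r=np.linalg.lstsq(A*w[:,None],pts[:,1]*w,rcond=None); r=pts[:,1]-A@k; w=1/(1+(r/.001)**2)
            Z.append([np.arctan(k[0]),k[1],r.std(),len(pts)])
        print(cn,np.round(Z,4).tolist())
E
python3 - <<'E'
from h import *
tilt(3); print(get_obs()["t"])
E
```

```text
top [[0.2204, 0.0703, 0.0013, 88.0], [0.2228, 0.0701, 0.0015, 88.0], [0.2201, 0.0698, 0.0015, 88.0]]
scene [[0.2194, 0.0713, 0.0016, 133.0], [0.2196, 0.0714, 0.0017, 133.0], [0.2172, 0.0712, 0.0016, 133.0]]
14.4667
```

```bash
python3 - <<'E'
from h import *
c=cam("scene")
L=lambda a,b:(315+(190+a/1.5)/12,195+(230+b/1.5)/12)
M=lambda a,b:(315+a/15,205+b/15)
lev={"needle_tip":L(112,165),"needle_mid":L(117,330),"stemb":L(150,480),"stemt":L(262,250),"tips":L((250+375)/2,(108+178)/2),"bases":L((203+312)/2,(235+300)/2)}
til={"needle_tip":M(268,215),"needle_mid":M(262,400),"stemb":M(291,480),"stemt":M(299,270),"tips":M((255+348)/2,(108+155)/2),"bases":M((230+340)/2,(250+292)/2)}
def loc(uv,tau,yo,off):
    o,d=ray(c,uv[0]-off[0],uv[1]-off[1]); 
    s=((O-o)@yg+yo)/(d@yg); q=o+s*d-O
    X=q@xg;Z=q[2]; return np.array([X*np.cos(tau)+Z*np.sin(tau),Z*np.cos(tau)-X*np.sin(tau)])*1000
for off in((0,0),(0,-1),(0,1),(1,0)):
  for yo in(-.008,-.004,0,.004,.008):
    r=[]
    for D,tau in((lev,0),(til,.220)):
        for k,v in D.items():
            p=loc(v,tau,yo,off)-[20,42]; r.append(f"{k[:7]} {np.arctan2(p[0],p[1]):.3f}/{np.hypot(*p):.0f}")
    print(off,yo,"\n  ",r[:6],"\n  ",r[6:])
E
```

```text
(0, 0) -0.008 
   ['needle_ 0.026/74', 'needle_ 0.063/47', 'stemb 0.295/24', 'stemt 0.249/74', 'tips 0.243/96', 'bases 0.255/71'] 
   ['needle_ 0.263/77', 'needle_ 0.293/39', 'stemb 0.491/26', 'stemt 0.327/69', 'tips 0.297/97', 'bases 0.303/68']
(0, 0) -0.004 
   ['needle_ -0.003/68', 'needle_ 0.021/40', 'stemb 0.297/17', 'stemt 0.245/67', 'tips 0.239/89', 'bases 0.251/64'] 
   ['needle_ 0.236/71', 'needle_ 0.240/32', 'stemb 0.478/19', 'stemt 0.304/63', 'tips 0.278/90', 'bases 0.277/61']
(0, 0) 0 
   ['needle_ -0.038/61', 'needle_ -0.039/33', 'stemb 0.300/10', 'stemt 0.239/61', 'tips 0.234/83', 'bases 0.246/57'] 
   ['needle_ 0.203/64', 'needle_ 0.159/25', 'stemb 0.449/11', 'stemt 0.276/56', 'tips 0.257/84', 'bases 0.244/54']
(0, 0) 0.004 
   ['needle_ -0.081/55', 'needle_ -0.128/27', 'stemb 0.319/3', 'stemt 0.231/54', 'tips 0.228/76', 'bases 0.239/50'] 
   ['needle_ 0.163/58', 'needle_ 0.022/19', 'stemb 0.322/4', 'stemt 0.240/49', 'tips 0.232/77', 'bases 0.201/48']
(0, 0) 0.008 
   ['needle_ -0.135/49', 'needle_ -0.272/21', 'stemb -2.864/5', 'stemt 0.222/47', 'tips 0.221/69', 'bases
[... 3122 characters left out ...]
eedle_ -0.103/32', 'stemb 0.109/8', 'stemt 0.212/59', 'tips 0.215/81', 'bases 0.218/55'] 
   ['needle_ 0.171/63', 'needle_ 0.071/24', 'stemb 0.276/10', 'stemt 0.241/55', 'tips 0.234/82', 'bases 0.207/53']
(1, 0) 0.004 
   ['needle_ -0.120/54', 'needle_ -0.213/26', 'stemb -0.955/2', 'stemt 0.201/52', 'tips 0.207/74', 'bases 0.206/48'] 
   ['needle_ 0.126/56', 'needle_ -0.107/18', 'stemb -0.326/3', 'stemt 0.199/48', 'tips 0.207/76', 'bases 0.158/47']
(1, 0) 0.008 
   ['needle_ -0.181/48', 'needle_ -0.392/20', 'stemb -2.637/7', 'stemt 0.186/45', 'tips 0.198/67', 'bases 0.191/42'] 
   ['needle_ 0.071/50', 'needle_ -0.442/13', 'stemb -2.186/6', 'stemt 0.143/42', 'tips 0.174/70', 'bases 0.093/40']
```

```bash
python3 -m jog '[[[0,0.8,0],0],[[0,1.5,0],0],[[0,1.5,0],0],[[0,1.5,0],0],[[0,1.5,0],0],[[0,1.5,0],0],[[0,1.5,0],0],[[0,1.5,0],0],[[0,1.5,0],0],[[0,1.5,0],0],[[0,1.5,0],0],[[0,1.5,0],0],[[0,1.5,0],0],[[0,1.5,0],0],[[0,1.5,0],0]]'
python3 - <<'E'
from h import *
tilt(3)
F=[cam("scene") for _ in range(8)]
im=np.mean([f["img"].astype(float) for f in F],0); dp=np.median([f["depth"] for f in F],0); c=F[0]
np.savez("f14.npz",im=im,dp=dp)
q=im[205:245,315:355,::-1]; q=np.clip((q-20)*1.6,0,255).astype(np.uint8)
cv2.imwrite("pics/s14.png",cv2.resize(q,None,fx=15,fy=15,interpolation=cv2.INTER_LANCZOS4))
sub=im[205:240,315:345]; gold=(sub[:,:,0]-sub[:,:,2]>35)
v,u=np.nonzero(gold)
for a,b in zip(u,v):
    o,d=ray(c,a+315,b+205); P=o+d*dp[b+205,a+315]-O
    print(a+315,b+205,(P@xg*1000).round(1),(P@yg*1000).round(1),(P[2]*1000).round(1))
o=get_obs();print(o["t"],o["eef_pos"],o["contact_force"])
E
```

```text
t: 15.77
eef_pos: [0.5717, -0.1184, 0.0508]
tool_rot: [-0.048, 0.048, -0.705, 0.705]
contact_force: [0.4, 1.1, 2.9]
gripper_width: 0.001
top [[0.2399, 0.07, 0.0016, 84.0], [0.2337, 0.0703, 0.0016, 84.0], [0.2398, 0.0697, 0.0015, 85.0]]
scene [[0.2435, 0.0715, 0.002, 132.0], [0.2325, 0.0711, 0.0017, 133.0], [0.2362, 0.0712, 0.0015, 133.0]]
334 205 -60.2 130.9 -49.6
335 205 -58.1 131.3 -48.7
336 205 -56.0 131.8 -47.9
337 205 -54.5 133.5 -49.0
338 205 -52.9 134.8 -49.3
339 205 -51.4 136.5 -50.3
340 205 -49.1 136.5 -48.8
341 205 -47.4 137.9 -49.3
342 205 -45.4 138.6 -48.8
343 205 -44.0 140.3 -49.8
344 205 -42.1 141.1 -49.5
339 206 -49.4 132.8 -48.2
340 206 -47.4 133.5 -47.6
341 206 -46.7 136.5 -50.7
342 206 -45.1 138.1 -51.5
343 206 -42.3 137.2 -48.5
344 206 -40.3 137.8 -48.0
342 207 -43.2 134.6 -49.6
343 207 -41.6 136.0 -50.2
344 207 -40.0 137.5 -50.9
344 208 -38.1 133.9 -48.8
344 209 -36.7 131.3 -48.2
344 210 -36.0 130.1 -49.9
344 211 -34.2 126.8 -48.3
330 212 1.1 4.2 120.5
329 213 0.5 1.7 120.2
330 213 1.7 3.2 119.3
331 213 3.0 4.4 118.7
329 214 1.7 -0.3 120.5
330 214 2.9 1.1 119.6
33
[... 1248 characters left out ...]
 62.2 -49.8
333 228 7.9 3.5 77.2
334 228 9.5 4.3 77.5
315 229 -64.5 59.6 -50.8
316 229 -62.4 60.1 -49.9
317 229 -60.3 60.6 -48.9
333 229 7.1 4.9 71.7
334 229 10.1 3.3 76.0
315 230 -63.2 57.3 -50.5
316 230 -60.8 57.3 -48.6
317 230 -59.3 58.9 -49.6
333 230 7.5 4.3 69.5
334 230 9.7 4.0 71.6
315 231 -61.5 54.6 -49.3
316 231 -59.7 55.5 -49.1
317 231 -57.9 56.5 -49.1
333 231 7.9 3.6 67.5
334 231 10.1 3.3 69.6
333 232 7.3 4.8 62.3
334 232 9.9 3.8 65.5
333 233 7.9 3.7 61.0
334 233 9.5 4.6 61.0
333 234 7.7 4.2 56.9
334 234 9.5 4.7 57.6
333 235 7.4 4.7 52.7
334 235 9.7 4.4 54.8
333 236 7.4 4.8 49.3
334 236 9.6 4.6 51.3
16.4667 [ 0.57168023 -0.11845489  0.05080541] [-0.0757801   0.88502244  1.94219821]
```

View pics/s14.png

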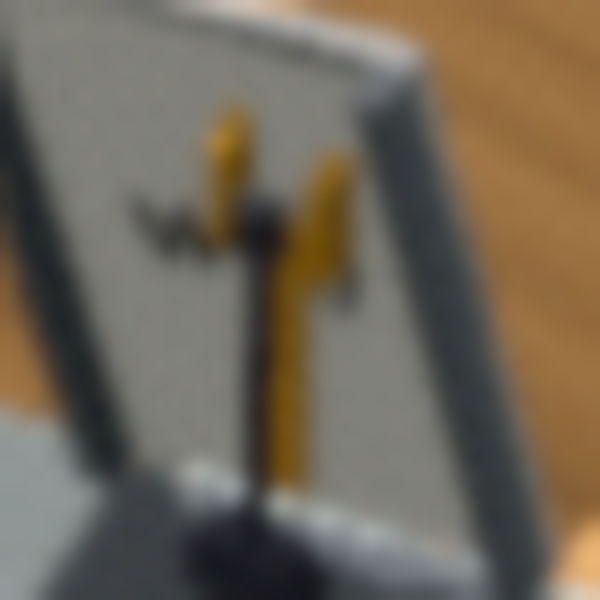

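```bash
python3 - <<'E'
from h import *
f=np.load("f14.npz"); im,dp=f["im"],f["dp"]; c=cam("scene")
for v in range(217,238):
    r=[]
    for u in range(328,339):
        o,d=ray(c,u,v); P=o+d*dp[v,u]-O; p=im[v,u]
        g="G" if p[0]-p[2]>35 else ("D" if p.sum()<210 else ".")
        r.append(f"{g}{P@xg*1000:.0f}/{P@yg*1000:.0f}/{P[2]*1000:.0f}")
    print(v,*r)
N=[];S=[];A=[];B=[]
for v in range(205,250):
    for u in range(322,342):
        o,d=ray(c,u,v); P=(o+d*dp[v,u]-O)*1000; X,Y,Z=P@xg,P@yg,P[2]; p=im[v,u]
        if p.sum()<230 and -8<Y<-1.5 and 55<Z<125 and -5<X<20: N.append((X,Z,Y))
print(np.round(sorted(N,key=lambda t:t[1]),1).tolist())
E
```

```text
217 .-6/10/93 G2/-1/113 G3/0/112 D7/-3/119 .2/10/98 .4/11/100 .6/11/101 .13/0/119 G16/-0/121 G16/3/118 .14/10/107
218 .-6/10/90 G2/-0/109 D6/-5/117 D8/-4/118 D9/-3/117 .11/-3/118 .6/11/98 G13/0/116 G15/0/117 G16/3/115 .14/10/104
219 .-6/10/87 G2/-0/106 D7/-5/115 D8/-4/115 D10/-5/118 D12/-4/118 D9/5/103 G14/-0/114 G15/-0/115 G16/2/112 .14/10/102
220 D-6/11/83 G2/-0/103 D6/-5/111 D8/-5/113 D10/-5/114 D12/-5/116 G9/4/102 G14/-0/111 G16/-0/112 G16/3/108 .14/10/98
221 D-6/10/81 D-5/11/81 D6/-4/108 D8/-5/110 D10/-5/111 D12/-4/112 G9/4/99 G14/-0/108 G16/-0/109 G16/2/107 .14/10/95
222 .-6/10/78 .-5/11/78 .-2/10/80 D8/-4/106 D11/-6/110 D12/-4/108 G10/4/97 G14/-1/106 G15/0/105 G16/2/104 .14/10/92
223 .-6/11/74 .-4/10/76 .-2/11/77 D8/-5/103 D10/-4/104 G7/5/90 G9/4/93 G14/-0/102 G16/-0/103 D12/10/87 D15/9/90
224 .-7/11/70 .-5/11/71 .-3/11/73 D8/-4/100 D10/-5/102 G7/4/88 G9/4/90 G8/10/81 .10/10/84 .12/10/84 .14/11/85
225 .-6/10/68 .-4/10/70 .-2/11/70 D8/-4/97 D10/-4/97 G8/4/86 G10/4/88 .8/10/79 .10/10/80 .13/10/82 .14/10/82
226 .-6/10/64 .-5/11/65 .-2/11/67 D8/-4/93 D10/-5/95 G7/4/82 G9/4/84 .8/1
[... 1548 characters left out ...]
.5, 83.6, -4.9], [8.2, 84.4, -4.4], [10.2, 85.7, -4.3], [8.4, 88.3, -4.9], [10.4, 89.5, -4.7], [8.6, 92.0, -5.2], [7.9, 93.1, -4.0], [10.6, 93.6, -5.3], [10.2, 95.4, -4.5], [8.1, 96.7, -4.3], [9.7, 97.1, -3.7], [8.0, 99.6, -4.2], [10.3, 102.1, -4.8], [8.2, 103.3, -4.6], [10.1, 104.4, -4.4], [8.1, 106.0, -4.4], [6.1, 107.7, -4.4], [11.8, 108.2, -4.0], [10.8, 109.6, -5.8], [8.5, 110.3, -5.2], [10.1, 110.6, -4.5], [6.2, 111.1, -4.7], [12.0, 111.9, -4.4], [8.4, 113.1, -5.1], [10.1, 113.7, -4.6], [6.5, 115.1, -5.3], [8.0, 115.1, -4.5], [12.4, 116.1, -5.2], [9.1, 116.8, -2.8], [6.2, 117.1, -4.7], [10.4, 117.6, -5.1], [11.9, 117.8, -4.4], [8.0, 118.1, -4.5], [11.1, 118.4, -3.0], [7.2, 118.7, -3.0]]
```

```bash
python3 -m jog '[[[0,-0.8,0],0],[[0,-0.8,0],0],[[0,-0.8,0],0],[[0,-0.8,0],0],[[0,-0.8,0],0],[[0,-0.8,0],0],[[0,-0.8,0],0],[[0,-0.8,0],0],[[0,-0.8,0],0],[[0,-0.8,0],0],[[0,-0.8,0],0],[[0,-0.8,0],0],[[0,-0.8,0],0],[[0,-0.8,0],0],[[0,-0.8,0],0],[[0,-0.8,0],0],[[0,-0.8,0],0],[[0,-0.8,0],0]]'
cat > m.py <<'E'
from h import *
tilt(3)
F=[cam("scene") for _ in range(8)]
im=np.mean([f["img"].astype(float) for f in F],0); dp=np.median([f["depth"] for f in F],0); c=F[0]
N=[];G=[]
for v in range(205,245):
    for u in range(322,345):
        o,d=ray(c,u,v); P=(o+d*dp[v,u]-O)*1000; X,Y,Z=P@xg,P@yg,P[2]; p=im[v,u]
        if p.sum()<230 and -8<Y<-2.5 and 55<Z<125 and -5<X<20: N.append((X,Z))
        if p[0]-p[2]>30 and -3<Y<8 and 45<Z<125 and -8<X<25: G.append((X,Z,Y))
N=np.array(N);G=np.array(G); n=N[N[:,1]<104]
print("needle x",n[:,0].mean(),"slope",np.polyfit(n[:,1],n[:,0],1)[0],"tip",N[N[:,1]>106][:,0].mean())
s=G[(G[:,1]<95)&(G[:,2]>2.5)]; print("stem",s[:,0].mean(),np.polyfit(s[:,1],s[:,0],1)[0])
f=G[(G[:,1]>100)&(G[:,2]<1.2)]; l=f[f[:,0]<9];r=f[f[:,0]>9]
print("prongs L",l[:,0].mean(),l[:,0].min(),l[:,0].max(),np.polyfit(l[:,1],l[:,0],1)[0],"R",r[:,0].mean(),r[:,0].min(),r[:,0].max(),np.polyfit(r[:,1],r[:,0],1)[0],"mid",(l[:,0].mean()+r[:,0].mean())/2)
q=im[205:245,315:355,::-1]; q=np.clip((q-20)*1.6,0,255).astype(np.uint8)
cv2.imwrite("pics/s15.png",cv2.resize(q,None,fx=15,fy=15,interpolation=cv2.INTER_LANCZOS4))
o=get_obs();print(o["t"],o["eef_pos"],o["contact_force"])
E
python3 m.py
```

```text
t: 18.02
eef_pos: [0.5717, -0.1184, 0.0516]
tool_rot: [-0.048, 0.048, -0.705, 0.705]
contact_force: [0.0, 0.7, 2.5]
gripper_width: 0.002
top [[0.2239, 0.0699, 0.0017, 87.0], [0.2282, 0.0702, 0.0015, 87.0], [0.2312, 0.0699, 0.0016, 86.0]]
scene [[0.2251, 0.0713, 0.0017, 133.0], [0.2319, 0.0716, 0.0016, 133.0], [0.2244, 0.0714, 0.0017, 133.0]]
needle x 9.329566395791023 slope -0.007138296066042048 tip 9.405754269564216
stem 9.440862862661286 0.00856052161380036
prongs L 2.640491332099034 1.4830015051240386 4.028253275947473 0.010464038089042999 R 16.030766762835924 15.190465646779321 17.105084751115083 -0.021522093134275593 mid 9.33562904746748
18.7167 [ 0.57166898 -0.11842978  0.05160462] [-0.71295845  0.89487549  2.89276611]
```

View pics/s15.png

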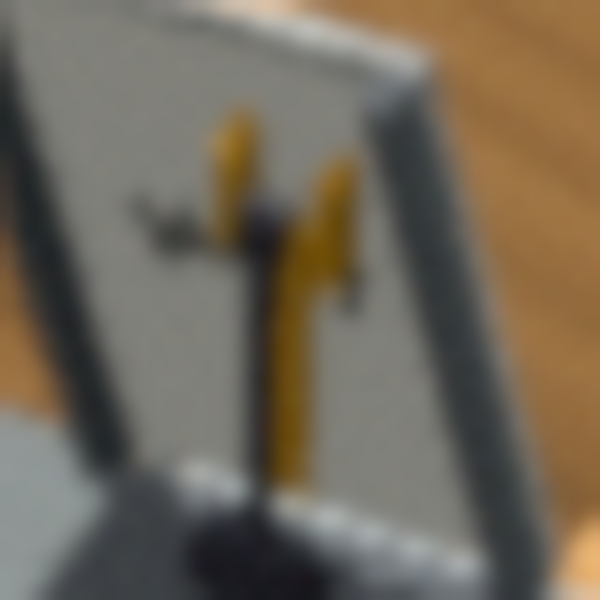

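Needle x is 9.3–9.4 mm, the prong midpoint is 9.34 and the stem 9.44, so the needle is centred. I'll take one last look at everything, then hand in.

```bash
python3 - <<'E'
from h import *
s=cam("scene"); cv2.imwrite("pics/final.png",s["img"][:,:,::-1]); o=get_obs(); print(o["joint_vel"].round(4),o["contact_force"])
E
```

```text
[ 0.0007 -0.0013  0.0006  0.     -0.0002  0.0007 -0.0002] [-0.11222027  0.2592405   2.36683879]
```

View pics/final.png

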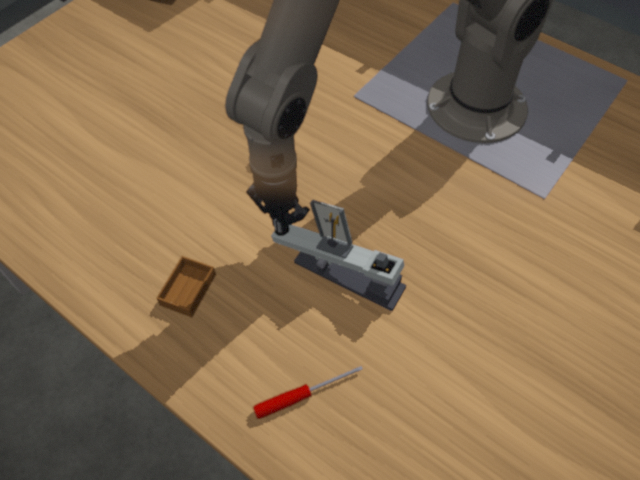

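```bash
python3 - <<'E'
from h import *
s=cam("top"); cv2.imwrite("pics/finalt.png",s["img"][:,:,::-1])
E
```

```text
(no output)
```

View pics/finalt.png

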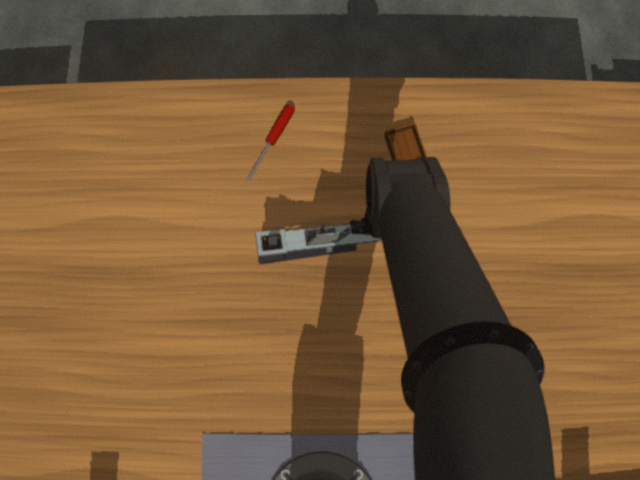

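```bash
python3 -c "
from station import *
print(hand_in())"
```

```text
the job is handed in; nothing more can be done
None
```

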